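Finish a bonded hardwood crib for a headlamp bench repair

TASK

Build up the started hardwood crib on its steel base plate so that it can carry the headlamp: first finish the second course with a whole block in the middle and the half block at the open end, then lay the third course from the other two whole blocks, so that every joint comes over the middle of the block below. Set the blocks down flat without dropping them, in line and flush with the courses below, leaving narrow open joints of about 6 mm like those already there. Leave the thin packer, the grooved block and the wrench alone.

Things in the scene. Friction and masses are not known exactly. Their poses are not given: they have to be found in the camera images.
- crib: the started crib, fixed. Origin: centre of the underside of its steel base plate (280 x 100 x 10 mm); x along the crib, y across, z up. First course (z 10 to 50 mm): two whole blocks, centres at x = -63 and +63 mm, with a 6 mm joint between. Second course (z 50 to 90 mm): so far only a half block, x = 66 to 126 mm; the -x end is open. All are 50 mm wide, at y = 0, screwed down
- second_mid (a point): point on the crib where the centre of the second course's whole block belongs with 6 mm joints: x = 0, z = 70 mm in the crib's frame; axes as the crib's
- second_end (a point): point on the crib where the centre of the half block belongs with 6 mm joints: x = -96 mm, z = 70 mm in the crib's frame; axes as the crib's
- third_mid (a point): middle of the third course to be laid: x = 0, z = 110 mm in the crib's frame; its two whole blocks have their centres 63 mm either side of this point along the crib's x; axes as the crib's
- whole_a_c (a point): a loose whole hardwood block, 120 x 50 x 40 mm (x, y, z), 0.12 to 0.22 kg, lying flat on the bench; this point is its centre, 20 mm above its underside; x along its length, y across its width, z up. The three whole blocks are interchangeable
- whole_b_c (a point): a loose whole hardwood block, 120 x 50 x 40 mm (x, y, z), 0.12 to 0.22 kg, lying flat on the bench; this point is its centre, 20 mm above its underside; x along its length, y across its width, z up. The three whole blocks are interchangeable
- whole_c_c (a point): a loose whole hardwood block, 120 x 50 x 40 mm (x, y, z), 0.12 to 0.22 kg, lying flat on the bench; this point is its centre, 20 mm above its underside; x along its length, y across its width, z up. The three whole blocks are interchangeable
- half_c (a point): the loose half block of the same hardwood, 60 x 50 x 40 mm (x, y, z), 0.06 to 0.11 kg; this point is its centre, 20 mm above its underside; x along its 60 mm length (which goes along the crib), y across its 50 mm width, z up
- packer_c (a point): bystander, to be left alone: a thin packer of the same hardwood, 120 x 50 x 20 mm; this point is its centre, 10 mm above its underside
- grooved_c (a point): bystander, to be left alone: a hardwood block of 120 x 50 x 40 mm with a groove 22 mm wide and 20 mm deep along its top; this point is the centre of its outline, 20 mm above its underside
- wrench: bystander, to be left alone: a small steel wrench, 120 mm long, lying flat; origin near its middle, on the bench

How it is judged:
On the way, in this order (a step that is already met when the one before it is completed fails the run):
1. the second course is complete: a whole block in the middle and the half block at the open end, released and at rest (((x of whole_a_c in the frame of crib between -0.012 and 0.012 m and y of whole_a_c in the frame of crib between -0.009 and 0.009 m and z of whole_a_c in the frame of crib between 0.064 and 0.076 m and angle between the x axis of whole_a_c and the x axis of crib, either way round below 0.13 rad and angle between whole_a_c's own z axis and vertical below 0.08 rad and linear speed of whole_a below 0.02 m/s and contact force between the fingers and whole_a below 0.3 N) or (x of whole_b_c in the frame of crib between -0.012 and 0.012 m and y of whole_b_c in the frame of crib between -0.009 and 0.009 m and z of whole_b_c in the frame of crib between 0.064 and 0.076 m and angle between the x axis of whole_b_c and the x axis of crib, either way round below 0.13 rad and angle between whole_b_c's own z axis and vertical below 0.08 rad and linear speed of whole_b below 0.02 m/s and contact force between the fingers and whole_b below 0.3 N) or (x of whole_c_c in the frame of crib between -0.012 and 0.012 m and y of whole_c_c in the frame of crib between -0.009 and 0.009 m and z of whole_c_c in the frame of crib between 0.064 and 0.076 m and angle between the x axis of whole_c_c and the x axis of crib, either way round below 0.13 rad and angle between whole_c_c's own z axis and vertical below 0.08 rad and linear speed of whole_c below 0.02 m/s and contact force between the fingers and whole_c below 0.3 N)) and x of half_c in the frame of crib between -0.108 and -0.084 m and y of half_c in the frame of crib between -0.009 and 0.009 m and z of half_c in the frame of crib between 0.064 and 0.076 m and angle between the x axis of half_c and the x axis of crib, either way round below 0.13 rad and angle between half_c's own z axis and vertical below 0.08 rad and linear speed of half below 0.02 m/s and contact force between the fingers and half below 0.3 N), for 0.2 s.
2. the third course is complete: two whole blocks, released and at rest, over the complete second course (all of step 1 and ((x of whole_a_c in the frame of crib between -0.075 and -0.051 m and y of whole_a_c in the frame of crib between -0.009 and 0.009 m and z of whole_a_c in the frame of crib between 0.104 and 0.116 m and angle between the x axis of whole_a_c and the x axis of crib, either way round below 0.13 rad and angle between whole_a_c's own z axis and vertical below 0.08 rad and linear speed of whole_a below 0.02 m/s and contact force between the fingers and whole_a below 0.3 N) or (x of whole_b_c in the frame of crib between -0.075 and -0.051 m and y of whole_b_c in the frame of crib between -0.009 and 0.009 m and z of whole_b_c in the frame of crib between 0.104 and 0.116 m and angle between the x axis of whole_b_c and the x axis of crib, either way round below 0.13 rad and angle between whole_b_c's own z axis and vertical below 0.08 rad and linear speed of whole_b below 0.02 m/s and contact force between the fingers and whole_b below 0.3 N) or (x of whole_c_c in the frame of crib between -0.075 and -0.051 m and y of whole_c_c in the frame of crib between -0.009 and 0.009 m and z of whole_c_c in the frame of crib between 0.104 and 0.116 m and angle between the x axis of whole_c_c and the x axis of crib, either way round below 0.13 rad and angle between whole_c_c's own z axis and vertical below 0.08 rad and linear speed of whole_c below 0.02 m/s and contact force between the fingers and whole_c below 0.3 N)) and ((x of whole_a_c in the frame of crib between 0.051 and 0.075 m and y of whole_a_c in the frame of crib between -0.009 and 0.009 m and z of whole_a_c in the frame of crib between 0.104 and 0.116 m and angle between the x axis of whole_a_c and the x axis of crib, either way round below 0.13 rad and angle between whole_a_c's own z axis and vertical below 0.08 rad and linear speed of whole_a below 0.02 m/s and contact force between the fingers and whole_a below 0.3 N) or (x of whole_b_c in the frame of crib between 0.051 and 0.075 m and y of whole_b_c in the frame of crib between -0.009 and 0.009 m and z of whole_b_c in the frame of crib between 0.104 and 0.116 m and angle between the x axis of whole_b_c and the x axis of crib, either way round below 0.13 rad and angle between whole_b_c's own z axis and vertical below 0.08 rad and linear speed of whole_b below 0.02 m/s and contact force between the fingers and whole_b below 0.3 N) or (x of whole_c_c in the frame of crib between 0.051 and 0.075 m and y of whole_c_c in the frame of crib between -0.009 and 0.009 m and z of whole_c_c in the frame of crib between 0.104 and 0.116 m and angle between the x axis of whole_c_c and the x axis of crib, either way round below 0.13 rad and angle between whole_c_c's own z axis and vertical below 0.08 rad and linear speed of whole_c below 0.02 m/s and contact force between the fingers and whole_c below 0.3 N))), for 0.2 s.
At the end, for the whole second after the job is handed in: A whole block in the middle and the half block at the open end of the second course, two whole blocks as the third: each centre within 12 mm along and 9 mm across the crib and 6 mm in height of its place, 0.13 rad in line, 0.08 rad of level; released and at rest (all of step 2); the robot touches nothing.
It fails at once if a block is dropped or thrown (falls freely faster than 0.6 m/s, as after a drop of about 18 mm) ((contact force between whole_a and anything else below 0.02 N and linear speed of whole_a above 0.6 m/s) or (contact force between whole_b and anything else below 0.02 N and linear speed of whole_b above 0.6 m/s) or (contact force between whole_c and anything else below 0.02 N and linear speed of whole_c above 0.6 m/s) or (contact force between half and anything else below 0.02 N and linear speed of half above 0.6 m/s)).
It fails at once if a bystander (packer, grooved block or wrench) is moved by more than 25 mm (distance of any of packer_c, grooved_c, wrench from where it was at the start of the episode above 0.025 m).
It also fails if it takes over 72 s, if anything falls off the work surface, if the arm or the gripper's body presses on something with over 40 N, if the wrist force passes 120 N, or if a joint passes its speed limit or range.

ROBOT

A 6-joint arm with a two-finger parallel gripper is mounted at the origin on the work surface. World frame = base frame: x ahead of the robot, y to its left, z up, the work surface at z = 0. Lengths are in m, angles in rad, forces in N, time in s.
With the tool pointing down it reaches from about 0.35 to 0.775 m from the base axis. Payload 5.5 kg.
Tool frame: the origin (TCP) lies midway between the tips of the shut fingers; the grasp point (between the pads) lies 19 mm behind it; y points along the fingers, x is the direction in which the jaws open and shut, and the axes are right-handed (so a half turn about y gives the same grasp; the last joint's range is limited). The gripper opens to 85 mm and grips with 20 to 120 N. Pads are 22 mm wide; open, the fingers measure 114 mm over their backs; the gripper's body (76 mm by 85 mm) begins 54 mm behind the grasp point. The pads swing forward as they close: fully open they stand 13 mm farther back than shut.
Start: joints at [-1.343, 0.313, 0.046, 1.304, 0, 1.431], TCP at [0.207, -0.537, 0.231] pointing down, gripper open.
Joint ranges: [-2.76, 2.76], [-0.86, 1.69], [-1.03, 1.26], [-2.2, 2.34], [-1.47, 1.5], [-3.14, 3.14]. Speed limits (rad/s): [2.57, 2.57, 3.14, 3.14, 3.14, 3.14].

INTERFACE

Orientations are given as a rotation vector (axis times angle).
In Python, from plant import monitor, grab_frame, calibration, order gives the robot as it stands. The module is installed in compiled form; this text tells all that it offers.
- The arm moves only by the shell command python3 -m handwheel 'ROWS'. ROWS is JSON, a list of rows, each an object of numbers: "dx", "dy", "dz": the shift along the world's x, y, z each as a share of 0.1 m, from -1 to 1; "ax", "ay", "az": the turn, a rotation vector about the world's x, y, z each as a share of pi rad, from -1 to 1; "claw": the closure, from -1 (fully open) to 1 (shut). In form: [{"dx": .., "dy": .., "dz": .., "ax": .., "ay": .., "az": .., "claw": ..}, ...]. A call has 1 to 20 rows; each row is the pose to reach, as a shift and turn from the pose commanded when the call began, turning the shorter way round; what a row does not reach only later rows make up. A row lasts 1/10 s, in which the tool goes at most 50 mm and 8.59 degrees, less where a joint would pass 70% of its speed; a pose out of reach is approached as far as the arm can. A call with a number of a shift or a turn outside -1 to 1 is refused whole. A call with a gripper value outside its range is refused whole. The fingers move at their own pace and stop on an object; the grip force is fixed at half the most. Time passes only in rows, so rows that repeat a pose let the fingers close. It gives the time, the measured TCP pose, the force and the opening at its end, in the units of the state.
- monitor.state(): the state, without advancing time (a new reading comes with each control period).
- grab_frame(name): name is "scene" or "top" or "wrist"; returns the picture (384x512x3 uint8, red, green, blue); there is no depth.
- calibration(name): a dict with "fx", "fy", "cx", "cy" (pixels), "R" (3x3) and "t" (3): a world point X has camera coordinates R X + t. Camera axes: x right, y down, z forward; pixel columns grow to the right and rows downward; lengths in m; the calibration is good to about 2 mm. A picture is of the moment at which its call begins: read the wrist's pose just before it. calibration takes no time and is no camera call; for the wrist camera it gives the pose at the moment of the call.
- order.close_job(): hands the job in, once; it reports no verdict.
The state is a dict: "clock": time; "joint_pos": joint angles; "qd": joint speeds; "effort": joint torques, N m; "eef_pos": TCP position; "tcp_rot": TCP orientation; "contact_force": force on the tool from outside, world axes, zero at the start; "moment": the same for the moment, N m; "finger_gap": finger opening in m.
Only numpy, scipy, OpenCV 4.12 (cv2) and the standard library are available. Lean on these libraries where they do the work, as an engineer would, in place of code of your own. Each camera call takes 0.05 s, during which the arm holds its last target.

## Working session

There is one attempt and no reset: what is moved stays moved. The work goes in short steps, Python scripts to look and compute and a shell command to move; the robot and the scene stay as the last step left them, time stands still between calls to the robot, and variables do not carry over. Pictures are saved under pics/ and viewed, and the job is handed in when it is done.

```bash
mkdir -p pics; ls
python3 - <<'E'
from plant import monitor, grab_frame, calibration
import cv2
print(monitor.state())
for n in ("scene","top","wrist"):
    c=calibration(n); print(n,c)
    cv2.imwrite(f"pics/{n}0.png",grab_frame(n)[:,:,::-1])
E
```

```text
pics
{'clock': 0.0, 'joint_pos': array([-1.34259704e+00,  3.14011237e-01,  4.49602809e-02,  1.30358145e+00,
       -2.29450381e-05,  1.43118728e+00]), 'qd': array([ 8.56239037e-05,  1.39195567e-03,  3.51843780e-04,  1.02851278e-03,
       -8.92892530e-04, -2.26469685e-03]), 'effort': array([ 1.41659348e-03, -4.80630362e+01,  2.98530793e+01,  1.95433362e-02,
        8.64351978e-05,  4.85338106e-06]), 'eef_pos': array([ 0.2066159 , -0.53604577,  0.23039505]), 'tcp_rot': array([-1.35979752,  0.93509601, -0.93283483]), 'contact_force': array([ 1.04985549, -0.24087868,  0.82621687]), 'moment': array([0.04371748, 0.00446153, 0.03955157]), 'finger_gap': 0.08556718726603216}
scene {'fx': 496.9156320994956, 'fy': 496.9156320994956, 'cx': 261.0677894918431, 'cy': 194.5684885565756, 'R': array([[ 0.78130429,  0.62413538,  0.0043157 ],
       [ 0.44291762, -0.54955423, -0.7083884 ],
       [-0.43975856,  0.5553784 , -0.70580964]]), 't': array([-0.44682665, -0.18473677,  1.57102513])}
top {'fx': 364.49491356342463, 'fy': 364.49491356342463, 'cx': 254.7418928798765, 'cy': 189.8976843162275, 'R': array([[-0.01583374, -0.99971831,  0.01768014],
       [-0.99733327,  0.01453111, -0.07152065],
       [ 0.07124359, -0.01876543, -0.99728241]]), 't': array([0.00766546, 0.60560522, 1.19899284])}
wrist {'fx': 316.0321141337901, 'fy': 316.0321141337901, 'cx': 254.24672345578193, 'cy': 191.21833226612839, 'R': array([[ 0.35947695, -0.93315345, -0.0009836 ],
       [-0.89177957, -0.34384858,  0.29410434],
       [-0.27478269, -0.10484657, -0.95577281]]), 't': array([-0.57505169, -0.03646092,  0.37984753])}
```

View pics/scene0.png

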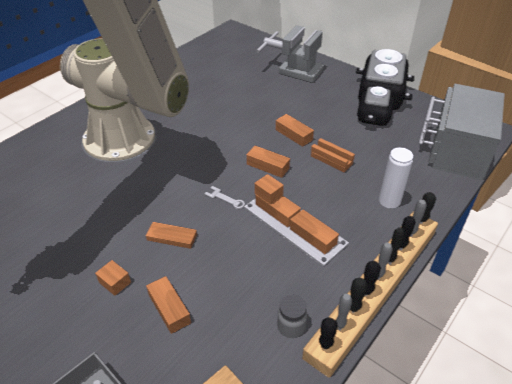

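View pics/top0.png

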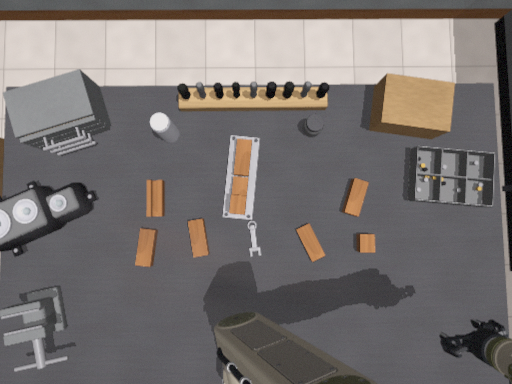

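View pics/wrist0.png

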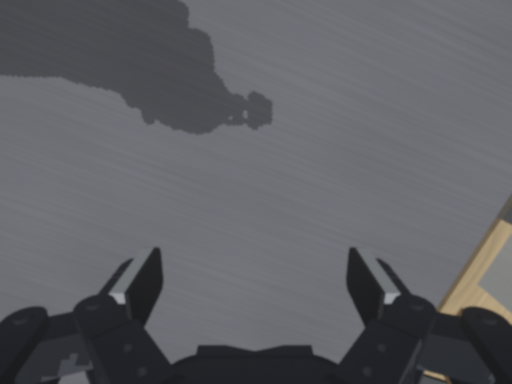

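```bash
cat > h.py <<'E'
import numpy as np, cv2
from plant import monitor, grab_frame, calibration
def ray(c,uv,z):
    d=c["R"].T@np.array([(uv[0]-c["cx"])/c["fx"],(uv[1]-c["cy"])/c["fy"],1.0])
    o=-c["R"].T@c["t"]; s=(z-o[2])/d[2]; return o+s*d
def proj(c,X):
    p=c["R"]@np.asarray(X)+c["t"]; return np.array([c["fx"]*p[0]/p[2]+c["cx"],c["fy"]*p[1]/p[2]+c["cy"]])
def orange(im):
    h=cv2.cvtColor(im,cv2.COLOR_RGB2HSV)
    return cv2.inRange(h,(3,110,60),(16,255,255))
E
python3 - <<'E'
from h import *
for n,f in (("top",4),("scene",3)):
    c=calibration(n); im=cv2.imread(f"pics/{n}0.png")[:,:,::-1].copy()
    m=orange(im)
    cs,_=cv2.findContours(m,cv2.RETR_EXTERNAL,cv2.CHAIN_APPROX_NONE)
    for k in cs:
        if cv2.contourArea(k)<60: continue
        u,v=k[:,0].mean(0); print(n,(round(u),round(v)),cv2.contourArea(k),ray(c,(u,v),.03).round(3))
        if n=="top":
            w=np.array([ray(c,p,.04)[:2] for p in k[:,0]],np.float32); r=cv2.minAreaRect(w*1000); print("   rect",np.round(r[0]),np.round(r[1]),round(r[2],1))
im=cv2.imread("pics/top0.png"); cv2.imwrite("pics/topcrop.png",cv2.resize(im[125:275,125:385],None,fx=3,fy=3,interpolation=cv2.INTER_CUBIC))
im=cv2.imread("pics/scene0.png"); cv2.imwrite("pics/scenecrop.png",cv2.resize(im[100:340,90:360],None,fx=2.5,fy=2.5,interpolation=cv2.INTER_CUBIC))
E
```

```text
top (366, 243) 289.0 [ 0.424 -0.366  0.03 ]
   rect [ 425. -362.] [56. 59.] 87.9
top (146, 247) 575.0 [0.422 0.359 0.03 ]
   rect [423. 355.] [ 56. 120.] 83.2
top (310, 242) 496.0 [ 0.43  -0.181  0.03 ]
   rect [ 430. -180.] [118.  47.] 25.4
top (198, 237) 537.5 [0.452 0.188 0.03 ]
   rect [452. 186.] [119.  52.] 8.8
top (155, 198) 554.5 [0.584 0.329 0.03 ]
   rect [584. 326.] [116.  52.] 0.1
top (355, 197) 564.0 [ 0.577 -0.335  0.03 ]
   rect [ 577. -333.] [ 57. 121.] 71.4
top (239, 195) 489.5 [0.588 0.053 0.03 ]
   rect [588.  53.] [ 50. 119.] 83.8
top (242, 157) 467.5 [0.715 0.039 0.03 ]
   rect [714.  38.] [ 48. 119.] 83.8
top (397, 118) 831.5 [ 0.844 -0.49   0.03 ]
   rect [ 829. -489.] [278. 173.] 45.6
top (253, 14) 3797.0 [ 1.213 -0.005  0.03 ]
   rect [1207.  -23.] [1745.   32.] 89.9
scene (223, 378) 307.5 [ 0.792 -0.397  0.03 ]
scene (168, 304) 1249.0 [ 0.585 -0.345  0.03 ]
scene (113, 277) 682.5 [ 0.432 -0.374  0.03 ]
scene (171, 235) 824.5 [ 0.443 -0.2    0.03 ]
scene (293, 214) 2290.0 [0.639 0.05  0.03 ]
scene (494, 180) 632.5 [1.001 0.508 0.03 ]
scene (268, 161) 783.5 [0.459 0.173 0.03 ]
scene (331, 154) 761.5 [0.586 0.315 0.03 ]
scene (294, 129) 660.5 [0.431 0.342 0.03 ]
scene (29, 76) 793.0 [-0.48   0.002  0.03 ]
scene (478, 60) 6687.0 [0.717 1.117 0.03 ]
```

View pics/topcrop.png

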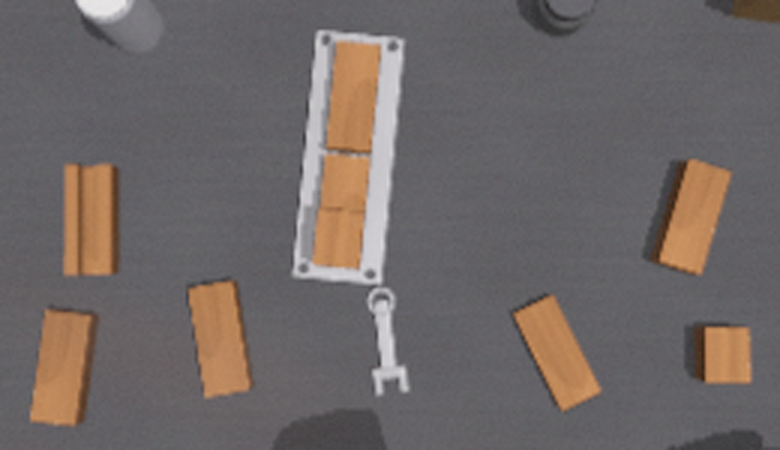

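View pics/scenecrop.png

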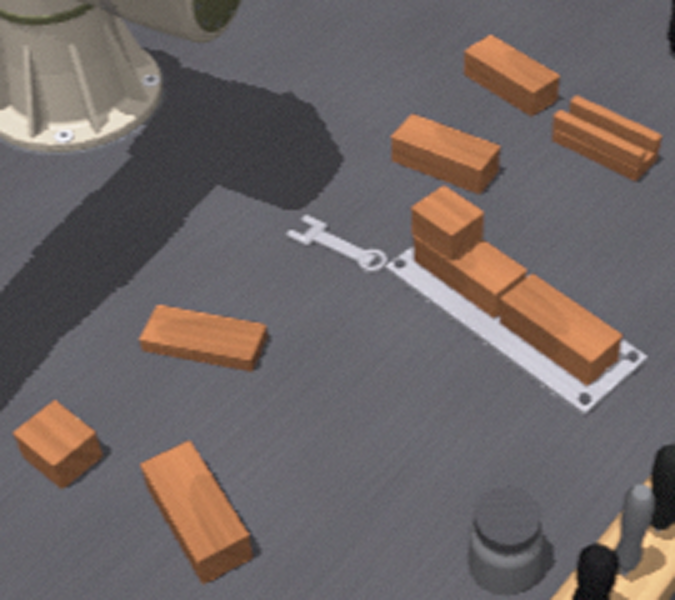

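Run:
```python
from h import *
from scipy.spatial.transform import Rotation as Ro
s=monitor.state(); R=Ro.from_rotvec(s["tcp_rot"]).as_matrix(); print(R.round(3))
c=calibration("wrist"); o=-c["R"].T@c["t"]; print("cam",o, "in tool",R.T@(o-s["eef_pos"]), "\n axes in tool\n",(R.T@c["R"].T).round(3))
for uv in ((0,0),(512,0),(0,384),(512,384),(256,192),(256,240)): print(uv,ray(c,uv,.02).round(3))
t=calibration("top"); im=cv2.imread("pics/top0.png")[:,:,::-1].copy()
h=cv2.cvtColor(im,cv2.COLOR_RGB2HSV); m=cv2.inRange(h,(0,0,140),(180,50,255)); m[:, :215]=0;m[:,265:]=0;m[:130]=0;m[222:]=0
m=m|orange(im)*((m*0+1)); mm=m.copy()*0; mm[130:222,215:265]=m[130:222,215:265]
pts=np.argwhere(mm)[:,::-1]; w=np.array([ray(t,p,.01)[:2] for p in pts],np.float32)*1000
print(cv2.minAreaRect(w))
```

```text
[[ 0.36  -0.     0.933]
 [-0.933  0.001  0.36 ]
 [-0.001 -1.     0.   ]]
cam [ 0.27858751 -0.5093628   0.37331785] in tool [ 0.00062672 -0.14267502  0.07677047] 
 axes in tool
 [[ 1.    -0.     0.001]
 [-0.001 -0.294  0.956]
 [-0.    -0.956 -0.294]]
(0, 0) [ 0.271 -0.243  0.02 ]
(512, 0) [ 0.452 -0.714  0.02 ]
(0, 384) [-0.226 -0.311  0.02 ]
(512, 384) [ 0.04  -0.999  0.02 ]
(256, 192) [ 0.177 -0.55   0.02 ]
(256, 240) [ 0.119 -0.573  0.02 ]
((648.974365234375, 41.023292541503906), (108.90420532226562, 287.3804016113281), 83.74095916748047)
```

```bash
for i in 1 2 3 4; do python3 -m handwheel '[{"dx":0.857,"dy":0.48,"az":0.195,"claw":-1},{"dx":0.857,"dy":0.48,"az":0.195,"claw":-1},{"dx":0.857,"dy":0.48,"az":0.195,"claw":-1},{"dx":0.857,"dy":0.48,"az":0.195,"claw":-1},{"dx":0.857,"dy":0.48,"az":0.195,"claw":-1}]'; done
python3 - <<'E'
from h import *
import time
print(monitor.state())
cv2.imwrite("pics/w1.png",grab_frame("wrist")[:,:,::-1])
E
```

```text
{'clock': 0.15, 'joint_pos': array([-1.34256035e+00,  3.13850948e-01,  4.53059515e-02,  1.30359416e+00,
        2.43116987e-05,  1.43119871e+00]), 'qd': array([ 0.00025374, -0.00170698,  0.00578559,  0.00032539, -0.00091942,
        0.0009035 ]), 'effort': array([ 1.58635463e-03, -4.81062090e+01,  2.98816073e+01,  1.39306951e-02,
       -1.81593564e-04, -3.59553837e-06]), 'eef_pos': array([ 0.20668699, -0.53619685,  0.23062759]), 'tcp_rot': array([-1.36011214,  0.93479128, -0.93318323]), 'contact_force': array([ 0.85309978, -0.35354082,  0.24829489]), 'moment': array([ 0.05036131, -0.01411806,  0.01140452]), 'finger_gap': 0.08551799264437994}validation failed for argument at $[0]...
validation failed for argument at $[0]...
validation failed for argument at $[0]...
validation failed for argument at $[0]...
```

View pics/w1.png

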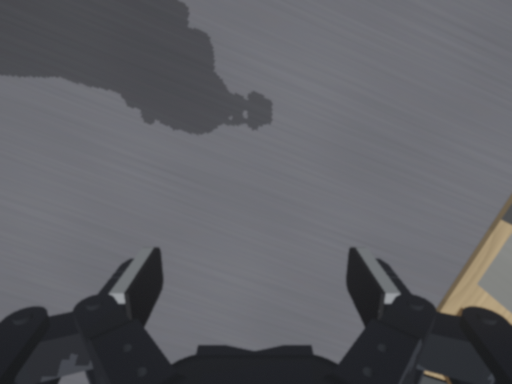

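```bash
python3 -m handwheel '[{"dx":0.857,"dy":0.48,"dz":0,"ax":0,"ay":0,"az":0.195,"claw":-1},{"dx":0.857,"dy":0.48,"dz":0,"ax":0,"ay":0,"az":0.195,"claw":-1},{"dx":0.857,"dy":0.48,"dz":0,"ax":0,"ay":0,"az":0.195,"claw":-1},{"dx":0.857,"dy":0.48,"dz":0,"ax":0,"ay":0,"az":0.195,"claw":-1},{"dx":0.857,"dy":0.48,"dz":0,"ax":0,"ay":0,"az":0.195,"claw":-1}]'
```

```text
clock: 0.7
eef_pos: [0.2929, -0.4881, 0.2311]
tcp_rot: [-1.521, 0.461, -0.461]
contact_force: [-0.5, -0.6, -0.7]
finger_gap: 0.0854
```

```bash
python3 -m handwheel '[{"dx":0.857,"dy":0.48,"dz":0,"ax":0,"ay":0,"az":0.195,"claw":-1},{"dx":0.857,"dy":0.48,"dz":0,"ax":0,"ay":0,"az":0.195,"claw":-1},{"dx":0.857,"dy":0.48,"dz":0,"ax":0,"ay":0,"az":0.195,"claw":-1},{"dx":0.857,"dy":0.48,"dz":0,"ax":0,"ay":0,"az":0.195,"claw":-1},{"dx":0.857,"dy":0.48,"dz":0,"ax":0,"ay":0,"az":0.195,"claw":-1}]'
python3 -m handwheel '[{"dx":0.857,"dy":0.48,"dz":0,"ax":0,"ay":0,"az":0.195,"claw":-1},{"dx":0.857,"dy":0.48,"dz":0,"ax":0,"ay":0,"az":0.195,"claw":-1},{"dx":0.857,"dy":0.48,"dz":0,"ax":0,"ay":0,"az":0.195,"claw":-1},{"dx":0.857,"dy":0.48,"dz":0,"ax":0,"ay":0,"az":0.195,"claw":-1},{"dx":0.857,"dy":0.48,"dz":0,"ax":0,"ay":0,"az":0.195,"claw":-1}]'
python3 -m handwheel '[{"dx":0.857,"dy":0.48,"dz":0,"ax":0,"ay":0,"az":0.195,"claw":-1},{"dx":0.857,"dy":0.48,"dz":0,"ax":0,"ay":0,"az":0.195,"claw":-1},{"dx":0.857,"dy":0.48,"dz":0,"ax":0,"ay":0,"az":0.195,"claw":-1},{"dx":0.857,"dy":0.48,"dz":0,"ax":0,"ay":0,"az":0.195,"claw":-1},{"dx":0.857,"dy":0.48,"dz":0,"ax":0,"ay":0,"az":0.195,"claw":-1},{"dx":0.857,"dy":0.48,"dz":0,"ax":0,"ay":0,"az":0.195,"claw":-1}]'
cat >> h.py <<'E'
def snap(name,out):
    c=calibration(name); im=grab_frame(name); cv2.imwrite(out,im[:,:,::-1]); return c,im
def where():
    from scipy.spatial.transform import Rotation as Ro
    s=monitor.state(); R=Ro.from_rotvec(s["tcp_rot"]).as_matrix()
    print("t",round(s["clock"],2),"pos",s["eef_pos"].round(4),"yaw",np.degrees(np.arctan2(R[1,0],R[0,0])).round(2),"toolydown",R[:,1].round(3),"gap",round(s["finger_gap"],4),"F",s["contact_force"].round(1),"j6",s["joint_pos"][5].round(2)); return s
E
python3 - <<'E'
from h import *
where(); snap("wrist","pics/w2.png")
E
```

```text
clock: 1.2
eef_pos: [0.3783, -0.4404, 0.2311]
tcp_rot: [-1.57, -0.016, 0.016]
contact_force: [1.1, 0.2, -0.0]
finger_gap: 0.0853
clock: 1.7
eef_pos: [0.4637, -0.3927, 0.2311]
tcp_rot: [-1.513, -0.494, 0.494]
contact_force: [0.1, -0.3, -0.6]
finger_gap: 0.0854
clock: 2.3
eef_pos: [0.5491, -0.3452, 0.2313]
tcp_rot: [-1.348, -0.962, 0.962]
contact_force: [0.1, 0.2, -0.2]
finger_gap: 0.0854
t 2.3 pos [ 0.5491 -0.3452  0.2313] yaw 71.03 toolydown [-0.  0. -1.] gap 0.0854 F [ 0.1  0.2 -0.2] j6 -0.35
```

View pics/w2.png

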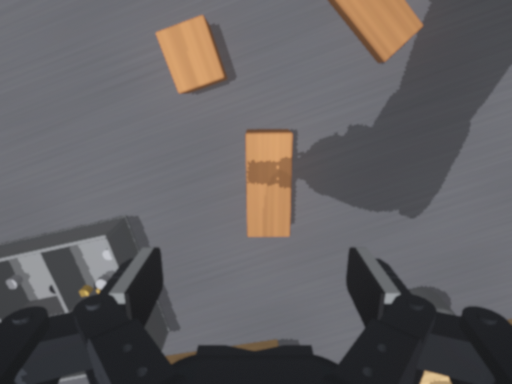

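```bash
cat >> h.py <<'E'
def rects(c,im,z=.04,off=(0,0),amin=500):
    m=orange(im)
    m=cv2.morphologyEx(m,cv2.MORPH_CLOSE,np.ones((3,3),np.uint8))
    cs,_=cv2.findContours(m,cv2.RETR_EXTERNAL,cv2.CHAIN_APPROX_NONE)
    for k in cs:
        if cv2.contourArea(k)<amin: continue
        r=cv2.minAreaRect(np.array([ray(c,p,z)[:2] for p in k[:,0].astype(float)],np.float32)*1000)
        (w,h),a=r[1],r[2]
        if w<h: w,h,a=h,w,a-90
        print("px",k[:,0].mean(0).round(),"c",np.round(r[0],1),"LxW",round(w,1),round(h,1),"long axis deg",round(a,1))
E
python3 - <<'E'
from h import *
c=calibration("wrist"); im=cv2.imread("pics/w2.png")[:,:,::-1].copy()
rects(c,im)
E
```

```text
px [268. 183.] c [ 576.  -337.3] LxW 120.3 48.9 long axis deg -18.4
px [191.  55.] c [ 426.5 -367.4] LxW 60.4 50.3 long axis deg -0.6
px [376.  20.] c [ 448.6 -188.4] LxW 78.5 50.0 long axis deg 25.8
```

```bash
python3 -m handwheel '[{"dx":0.27,"dy":0.08,"dz":-1,"ax":0,"ay":0,"az":0.003,"claw":-1},{"dx":0.27,"dy":0.08,"dz":-1,"ax":0,"ay":0,"az":0.003,"claw":-1},{"dx":0.27,"dy":0.08,"dz":-1,"ax":0,"ay":0,"az":0.003,"claw":-1}]'
python3 -m handwheel '[{"dx":0,"dy":0,"dz":-0.7,"ax":0,"ay":0,"az":0,"claw":-1},{"dx":0,"dy":0,"dz":-0.7,"ax":0,"ay":0,"az":0,"claw":-1},{"dx":0,"dy":0,"dz":-0.7,"ax":0,"ay":0,"az":0,"claw":-1}]'
python3 - <<'E'
from h import *
where(); snap("wrist","pics/w3.png")
E
```

```text
clock: 2.65
eef_pos: [0.5735, -0.3341, 0.1245]
tcp_rot: [-1.332, -0.968, 0.973]
contact_force: [-0.9, 1.1, 0.3]
finger_gap: 0.0856
clock: 2.95
eef_pos: [0.5742, -0.3358, 0.0592]
tcp_rot: [-1.337, -0.97, 0.973]
contact_force: [-0.4, -0.0, -0.6]
finger_gap: 0.0854
t 2.95 pos [ 0.5742 -0.3358  0.0592] yaw 71.83 toolydown [-0.005  0.003 -1.   ] gap 0.0854 F [-0.4 -0.  -0.6] j6 -0.33
```

View pics/w3.png

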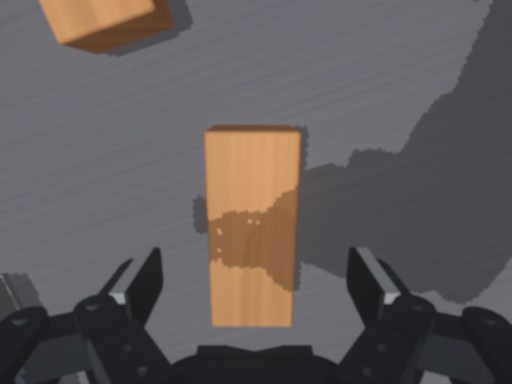

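```bash
python3 - <<'E'
from h import *
c=calibration("wrist")
P=np.array([ray(c,p,.04) for p in ((206,131),(300,131),(292,326),(212,326))]); print(P.round(4),P.mean(0))
E
python3 -m handwheel '[{"dx":0.01,"dy":-0.01,"dz":-0.54,"ax":0,"ay":0,"az":0,"claw":-1},{"dx":0.01,"dy":-0.01,"dz":-0.54,"ax":0,"ay":0,"az":0,"claw":-1},{"dx":0.01,"dy":-0.01,"dz":-0.54,"ax":0,"ay":0,"az":0,"claw":-1}]'
```

```text
[[ 0.5154 -0.3427  0.04  ]
 [ 0.5305 -0.2968  0.04  ]
 [ 0.6454 -0.3343  0.04  ]
 [ 0.6298 -0.382   0.04  ]] [ 0.58028452 -0.33895372  0.04      ]
clock: 3.3
eef_pos: [0.5774, -0.3379, 0.0086]
tcp_rot: [-1.342, -0.974, 0.974]
contact_force: [-0.3, -0.6, 0.8]
finger_gap: 0.0852
```

```bash
python3 -m handwheel '[{"dx":0.0,"dy":0.0,"dz":-0.03,"ax":0,"ay":0,"az":0,"claw":1},{"dx":0.0,"dy":0.0,"dz":-0.03,"ax":0,"ay":0,"az":0,"claw":1},{"dx":0.0,"dy":0.0,"dz":-0.03,"ax":0,"ay":0,"az":0,"claw":1},{"dx":0.0,"dy":0.0,"dz":-0.03,"ax":0,"ay":0,"az":0,"claw":1},{"dx":0.0,"dy":0.0,"dz":-0.03,"ax":0,"ay":0,"az":0,"claw":1}]'
python3 - <<'E'
from h import *
where(); snap("wrist","pics/w4.png")
E
```

```text
clock: 3.8
eef_pos: [0.5788, -0.3386, 0.0067]
tcp_rot: [-1.345, -0.976, 0.974]
contact_force: [-0.3, -0.1, 5.9]
finger_gap: 0.0494
t 3.8 pos [ 0.5788 -0.3386  0.0067] yaw 72.01 toolydown [ 0.003 -0.002 -1.   ] gap 0.0494 F [-0.3 -0.1  5.9] j6 -0.33
```

View pics/w4.png

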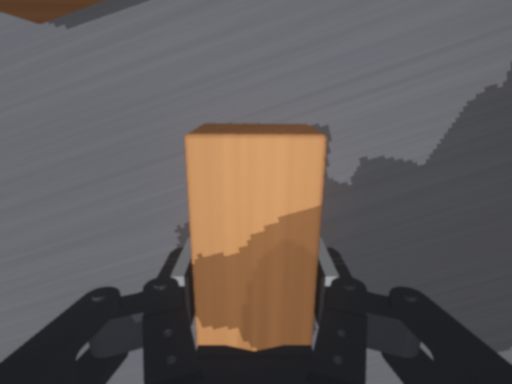

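```bash
python3 - <<'E'
from h import *
s=where()
c=calibration("wrist")
from scipy.spatial.transform import Rotation as Ro
R=Ro.from_rotvec(s["tcp_rot"]).as_matrix()
for p in ((186,135),(326,135),(195,346),(312,346)):
  print((R.T@(ray(c,p,.04)-s["eef_pos"])).round(4))
E
python3 -m handwheel '[{"dx":-0.1,"dy":0.2,"dz":1,"ax":0,"ay":0,"az":0,"claw":1},{"dx":-0.1,"dy":0.2,"dz":1,"ax":0,"ay":0,"az":0,"claw":1},{"dx":-0.1,"dy":0.2,"dz":1,"ax":0,"ay":0,"az":0,"claw":1}]'
python3 -m handwheel '[{"dx":0,"dy":0.5,"dz":1,"ax":0,"ay":0,"az":0.06,"claw":1},{"dx":0,"dy":0.5,"dz":1,"ax":0,"ay":0,"az":0.06,"claw":1},{"dx":0,"dy":0.5,"dz":1,"ax":0,"ay":0,"az":0.06,"claw":1}]'
```

```text
t 3.85 pos [ 0.5788 -0.3386  0.0067] yaw 72.0 toolydown [ 0.003 -0.002 -1.   ] gap 0.0493 F [-0.4  0.5  5.7] j6 -0.33
[-0.023  -0.0335  0.0602]
[ 0.025  -0.0335  0.0602]
[-0.025  -0.0331 -0.0295]
[ 0.0251 -0.0332 -0.0294]
clock: 4.15
eef_pos: [0.5708, -0.319, 0.1124]
tcp_rot: [-1.352, -0.98, 0.974]
contact_force: [0.7, -1.0, -0.6]
finger_gap: 0.0493
clock: 4.45
eef_pos: [0.5695, -0.2668, 0.2104]
tcp_rot: [-1.273, -1.122, 1.117]
contact_force: [0.4, -0.7, -0.5]
finger_gap: 0.0494
```

```bash
python3 -m handwheel '[{"dx":0.4,"dy":1,"dz":0,"ax":0,"ay":0,"az":0.006,"claw":1},{"dx":0.4,"dy":1,"dz":0,"ax":0,"ay":0,"az":0.006,"claw":1},{"dx":0.4,"dy":1,"dz":0,"ax":0,"ay":0,"az":0.006,"claw":1}]'
python3 -m handwheel '[{"dx":0.2,"dy":0.5,"dz":0,"ax":0,"ay":0,"az":0,"claw":1},{"dx":0.2,"dy":0.5,"dz":0,"ax":0,"ay":0,"az":0,"claw":1},{"dx":0.2,"dy":0.5,"dz":0,"ax":0,"ay":0,"az":0,"claw":1}]'
python3 - <<'E'
from h import *
where(); snap("wrist","pics/w5.png"); snap("top","pics/t5.png"); where()
E
```

```text
clock: 4.75
eef_pos: [0.6086, -0.163, 0.2038]
tcp_rot: [-1.254, -1.135, 1.132]
contact_force: [0.2, 0.2, -1.2]
finger_gap: 0.0492
clock: 5.05
eef_pos: [0.6276, -0.1164, 0.2034]
tcp_rot: [-1.256, -1.131, 1.133]
contact_force: [0.0, 0.7, -2.6]
finger_gap: 0.0488
t 5.05 pos [ 0.6276 -0.1164  0.2034] yaw 84.03 toolydown [-0.001  0.    -1.   ] gap 0.0488 F [ 0.   0.7 -2.6] j6 -0.2
t 5.15 pos [ 0.6272 -0.1183  0.2037] yaw 83.87 toolydown [-0.001 -0.    -1.   ] gap 0.0495 F [ 0.6  0.6 -1. ] j6 -0.2
```

View pics/w5.png

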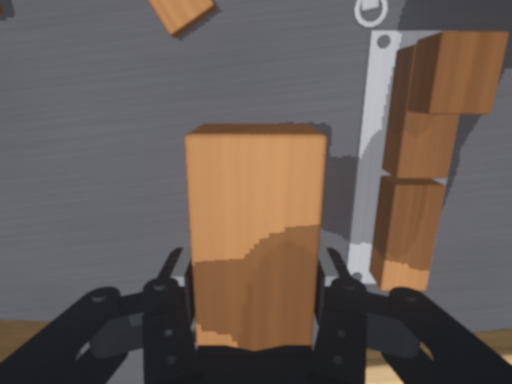

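View pics/t5.png

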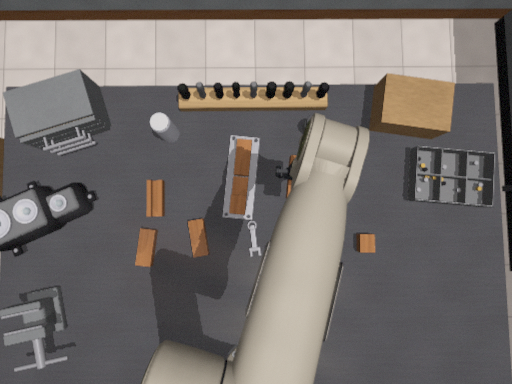

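Run:
```python
import cv2
im=cv2.imread("pics/w5.png"); cv2.imwrite("pics/w5c.png",cv2.resize(im[15:165,340:512],None,fx=4,fy=4,interpolation=cv2.INTER_CUBIC)); cv2.imwrite("pics/w5d.png",cv2.resize(im[165:300,340:480],None,fx=4,fy=4,interpolation=cv2.INTER_CUBIC))
```

```text
(no output)
```

View pics/w5c.png

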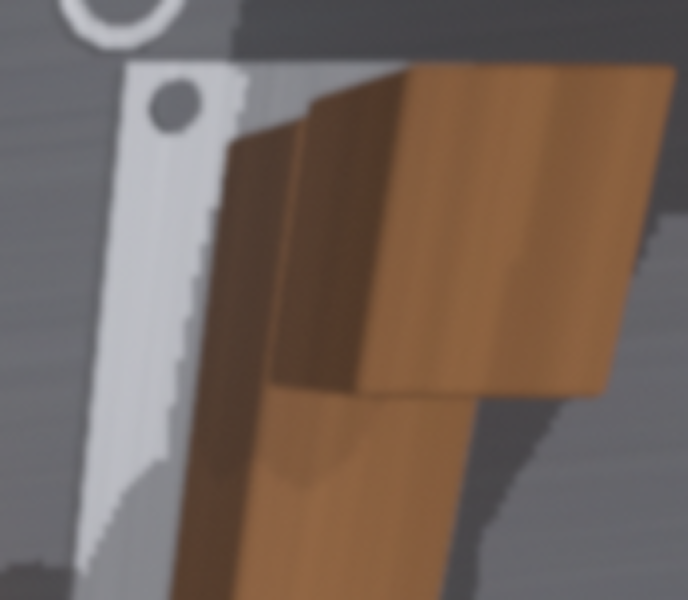

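View pics/w5d.png

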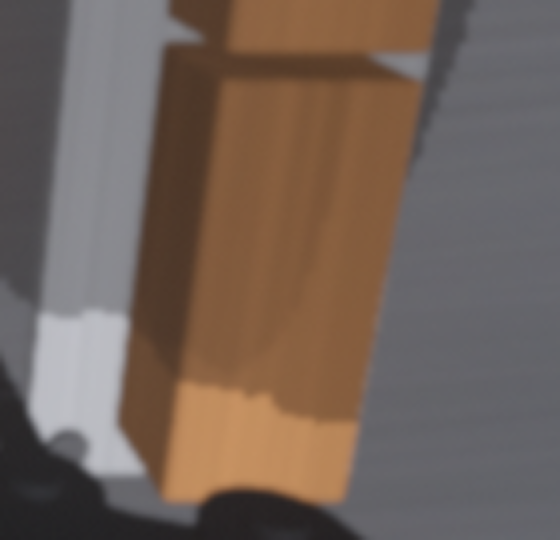

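Run:
```python
from h import *
from scipy.spatial.transform import Rotation as Ro
s=where(); c=calibration("wrist")
T=Ro.from_rotvec(s["tcp_rot"]).as_matrix()
o=-c["R"].T@c["t"]
dR=Ro.from_euler('z',84.03-83.87,degrees=True).as_matrix()
o2=np.array([.6276,-.1164,.2034])+dR@(o-s["eef_pos"]); c2=dict(c); c2["R"]=c["R"]@dR.T; c2["t"]=-c2["R"]@o2
def pts(l,x0,y0,z): return np.array([ray(c2,((a+.5)/4-.5+x0,(b+.5)/4-.5+y0),z) for a,b in l])
H=pts([(410,66),(676,66),(604,396),(358,392)],340,15,.09); O=pts([(222,76),(421,82),(344,502),(163,500)],340,165,.05)
for nm,P in(("half",H),("outer",O)):
  print(nm,P[:,:2].round(4).tolist(),"c",P.mean(0).round(4),"edges",[round(np.linalg.norm(P[i]-P[(i+1)%4]),4) for i in range(4)],"dir",[round(np.degrees(np.arctan2(*(P[j]-P[i])[[1,0]])),2) for i,j in((0,3),(1,2))])
a=H.mean(0)-O.mean(0); print("half-outer",np.linalg.norm(a[:2]),"deg",np.degrees(np.arctan2(-a[1],-a[0])))
# plate screws
for p in((384,41),(357,277)): print(ray(c2,p,.01).round(4))
u=-a[:2]/np.linalg.norm(a[:2]) # away from robot
print("crib origin est from half",H.mean(0)[:2]+u*.096,"from outer",O.mean(0)[:2]-u*.063)
# top view
t=calibration("top"); im=cv2.imread("pics/top0.png")[:,:,::-1].copy()
```

```text
t 5.15 pos [ 0.6272 -0.1183  0.2037] yaw 83.87 toolydown [-0.001 -0.    -1.   ] gap 0.0495 F [ 0.6  0.6 -1. ] j6 -0.2
half [[0.5252, 0.0329], [0.5303, 0.0814], [0.5888, 0.075], [0.583, 0.0268]] c [0.5568 0.054  0.09  ] edges [np.float64(0.0488), np.float64(0.0589), np.float64(0.0486), np.float64(0.0581)] dir [np.float64(-6.01), np.float64(-6.16)]
outer [[0.652, 0.0189], [0.6586, 0.0672], [0.7766, 0.0551], [0.7709, 0.0062]] c [0.7145 0.0369 0.05  ] edges [np.float64(0.0487), np.float64(0.1187), np.float64(0.0492), np.float64(0.1196)] dir [np.float64(-6.1), np.float64(-5.85)]
half-outer 0.15862313023136948 deg -6.199889281465041
[0.519  0.0216 0.01  ]
[ 0.7793 -0.0067  0.01  ]
crib origin est from half [0.65225079 0.04363995] from outer [0.65187612 0.04368066]
```

```bash
python3 -m handwheel '[{"dx":0.1,"dy":0.81,"dz":0,"ax":0,"ay":0,"az":0,"claw":1},{"dx":0.1,"dy":0.81,"dz":0,"ax":0,"ay":0,"az":0,"claw":1},{"dx":0.1,"dy":0.81,"dz":0,"ax":0,"ay":0,"az":0,"claw":1}]'
python3 -m handwheel '[{"dx":0.148,"dy":0.808,"dz":0,"ax":0,"ay":0,"az":0,"claw":1},{"dx":0.148,"dy":0.808,"dz":0,"ax":0,"ay":0,"az":0,"claw":1},{"dx":0.148,"dy":0.808,"dz":-0.4,"ax":0,"ay":0,"az":0,"claw":1},{"dx":0.148,"dy":0.808,"dz":-0.8,"ax":0,"ay":0,"az":0,"claw":1},{"dx":0.148,"dy":0.808,"dz":-0.9,"ax":0,"ay":0,"az":0,"claw":1},{"dx":0.148,"dy":0.808,"dz":-0.9,"ax":0,"ay":0,"az":0,"claw":1}]'
python3 - <<'E'
from h import *
where(); snap("wrist","pics/w6.png");snap("scene","pics/s6.png"); where()
im=cv2.imread("pics/s6.png"); cv2.imwrite("pics/s6c.png",cv2.resize(im[140:280,190:390],None,fx=4,fy=4,interpolation=cv2.INTER_CUBIC))
E
```

```text
clock: 5.45
eef_pos: [0.6373, -0.0347, 0.2041]
tcp_rot: [-1.256, -1.132, 1.131]
contact_force: [0.0, -0.0, -1.6]
finger_gap: 0.0494
clock: 6.05
eef_pos: [0.6506, 0.0427, 0.1123]
tcp_rot: [-1.255, -1.125, 1.131]
contact_force: [-0.2, -0.4, -2.0]
finger_gap: 0.0491
t 6.05 pos [0.6506 0.0427 0.1123] yaw 83.78 toolydown [-0.005  0.    -1.   ] gap 0.0491 F [-0.2 -0.4 -2. ] j6 0.05
t 6.15 pos [0.6533 0.0429 0.1159] yaw 83.8 toolydown [ 0.002 -0.    -1.   ] gap 0.0492 F [-0.1 -0.4 -0.8] j6 0.05
```

View pics/w6.png

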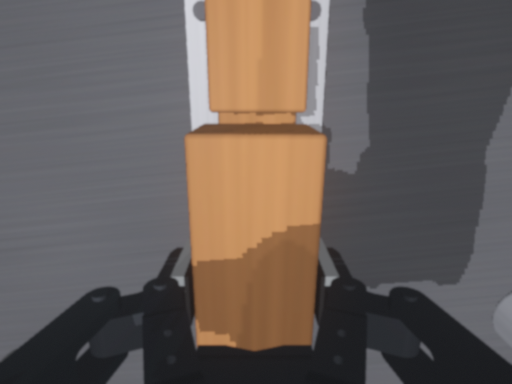

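View pics/s6c.png

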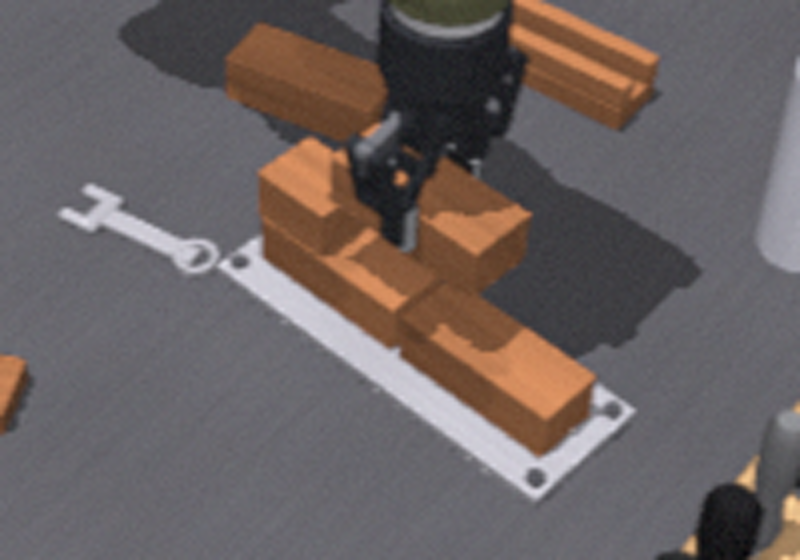

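Run:
```python
from h import *
from scipy.spatial.transform import Rotation as Ro
s=where(); c=calibration("wrist"); T=Ro.from_rotvec(s["tcp_rot"]).as_matrix()
o=-c["R"].T@c["t"]; c["t"]=-c["R"]@(o-s["eef_pos"]+np.array([.6506,.0427,.1123])) # approx pose at shot
for p in((210,108),(306,108),(203,132),(186,135),(326,135)):
  z=.09 if p[1]<110 else .1123+.0333
  X=ray(c,p,z); print(p,X.round(4),"crib half far edge expected",(np.array([.652,.0435])-.066*np.array([.9943,-.1071])).round(4))
```

```text
t 6.15 pos [0.6533 0.0429 0.1159] yaw 83.8 toolydown [ 0.002 -0.    -1.   ] gap 0.0492 F [-0.1 -0.4 -0.8] j6 0.05
(210, 108) [0.5819 0.0277 0.09  ] crib half far edge expected [0.5864 0.0506]
(306, 108) [0.5872 0.0759 0.09  ] crib half far edge expected [0.5864 0.0506]
(203, 132) [0.5878 0.0319 0.1456] crib half far edge expected [0.5864 0.0506]
(186, 135) [0.5882 0.026  0.1456] crib half far edge expected [0.5864 0.0506]
(326, 135) [0.5934 0.0737 0.1456] crib half far edge expected [0.5864 0.0506]
```

```bash
python3 -m handwheel '[{"dx":0,"dy":0.005,"dz":-0.25,"ax":0,"ay":0,"az":0,"claw":1},{"dx":0,"dy":0.005,"dz":-0.45,"ax":0,"ay":0,"az":0,"claw":1},{"dx":0,"dy":0.005,"dz":-0.54,"ax":0,"ay":0,"az":0,"claw":1},{"dx":0,"dy":0.005,"dz":-0.55,"ax":0,"ay":0,"az":0,"claw":1},{"dx":0,"dy":0.005,"dz":-0.57,"ax":0,"ay":0,"az":0,"claw":1},{"dx":0,"dy":0.005,"dz":-0.58,"ax":0,"ay":0,"az":0,"claw":1}]'
python3 - <<'E'
from h import *
where()
E
```

```text
clock: 6.75
eef_pos: [0.6535, 0.0445, 0.0579]
tcp_rot: [-1.26, -1.132, 1.129]
contact_force: [1.0, -0.1, -0.7]
finger_gap: 0.049
t 6.75 pos [0.6535 0.0445 0.0579] yaw 83.89 toolydown [ 0.003 -0.    -1.   ] gap 0.049 F [ 1.  -0.1 -0.7] j6 0.05
```

```bash
python3 -m handwheel '[{"dx":0,"dy":0,"dz":-0.02,"ax":0,"ay":0,"az":0,"claw":1},{"dx":0,"dy":0,"dz":-0.02,"ax":0,"ay":0,"az":0,"claw":1},{"dx":0,"dy":0,"dz":-0.02,"ax":0,"ay":0,"az":0,"claw":1}]'
python3 - <<'E'
from h import *
where()
E
```

```text
clock: 7.05
eef_pos: [0.6535, 0.0447, 0.0567]
tcp_rot: [-1.26, -1.133, 1.129]
contact_force: [-1.8, -0.1, 6.1]
finger_gap: 0.0494
t 7.05 pos [0.6535 0.0447 0.0567] yaw 83.9 toolydown [ 0.003 -0.    -1.   ] gap 0.0494 F [-1.8 -0.1  6.1] j6 0.05
```

```bash
python3 -m handwheel '[{"dx":0,"dy":0,"dz":0,"ax":0,"ay":0,"az":0,"claw":-1},{"dx":0,"dy":0,"dz":0,"ax":0,"ay":0,"az":0,"claw":-1},{"dx":0,"dy":0,"dz":0,"ax":0,"ay":0,"az":0,"claw":-1},{"dx":0,"dy":0,"dz":0.2,"ax":0,"ay":0,"az":0,"claw":-1},{"dx":0,"dy":0,"dz":0.6,"ax":0,"ay":0,"az":0,"claw":-1},{"dx":0,"dy":0,"dz":1,"ax":0,"ay":0,"az":0,"claw":-1}]'
python3 -m handwheel '[{"dx":-0.7,"dy":-1,"dz":0.5,"ax":0,"ay":0,"az":0,"claw":-1},{"dx":-0.7,"dy":-1,"dz":0.5,"ax":0,"ay":0,"az":0,"claw":-1},{"dx":-0.7,"dy":-1,"dz":0.5,"ax":0,"ay":0,"az":0,"claw":-1}]'
python3 - <<'E'
from h import *
where(); c,im=snap("wrist","pics/w7.png"); snap("top","pics/t7.png"); where()
E
```

```text
clock: 7.65
eef_pos: [0.6514, 0.0448, 0.1542]
tcp_rot: [-1.256, -1.128, 1.132]
contact_force: [1.5, -0.9, 0.6]
finger_gap: 0.0856
clock: 7.95
eef_pos: [0.5814, -0.057, 0.206]
tcp_rot: [-1.259, -1.131, 1.13]
contact_force: [0.1, -0.4, 0.6]
finger_gap: 0.0851
t 7.95 pos [ 0.5814 -0.057   0.206 ] yaw 83.86 toolydown [ 0.001 -0.001 -1.   ] gap 0.0851 F [ 0.1 -0.4  0.6] j6 -0.13
t 8.05 pos [ 0.5817 -0.0582  0.2068] yaw 83.66 toolydown [ 0.003 -0.001 -1.   ] gap 0.0853 F [ 1.5 -0.2  0.9] j6 -0.13
```

View pics/w7.png

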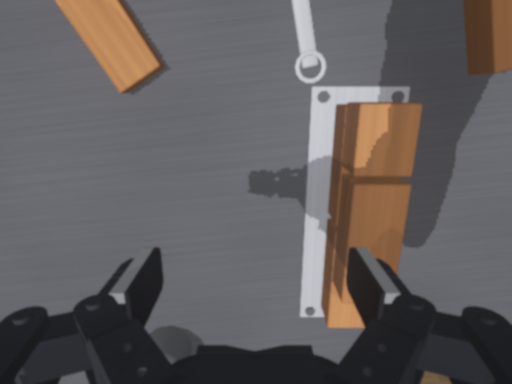

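```bash
python3 -m handwheel '[{"dx":-0.5,"dy":-1,"dz":0,"ax":0,"ay":0,"az":0.031,"claw":-1},{"dx":-0.5,"dy":-1,"dz":0,"ax":0,"ay":0,"az":0.031,"claw":-1},{"dx":-0.5,"dy":-1,"dz":0,"ax":0,"ay":0,"az":0.031,"claw":-1}]'
python3 -m handwheel '[{"dx":-0.5,"dy":-1,"dz":0,"ax":0,"ay":0,"az":0,"claw":-1},{"dx":-0.5,"dy":-1,"dz":0,"ax":0,"ay":0,"az":0,"claw":-1},{"dx":-0.5,"dy":-1,"dz":0,"ax":0,"ay":0,"az":0,"claw":-1}]'
python3 -m handwheel '[{"dx":-0.55,"dy":-1,"dz":-0.6,"ax":0,"ay":0,"az":0,"claw":-1},{"dx":-0.55,"dy":-1,"dz":-0.6,"ax":0,"ay":0,"az":0,"claw":-1},{"dx":-0.55,"dy":-1,"dz":-0.6,"ax":0,"ay":0,"az":0,"claw":-1},{"dx":-0.55,"dy":-1,"dz":-0.6,"ax":0,"ay":0,"az":0,"claw":-1},{"dx":-0.55,"dy":-1,"dz":-0.6,"ax":0,"ay":0,"az":0,"claw":-1}]'
python3 - <<'E'
from h import *
where(); c,im=snap("wrist","pics/w8.png"); rects(c,im); where()
E
```

```text
clock: 8.35
eef_pos: [0.531, -0.158, 0.2038]
tcp_rot: [-1.215, -1.199, 1.201]
contact_force: [-0.2, -0.3, 0.9]
finger_gap: 0.085
clock: 8.65
eef_pos: [0.4813, -0.2582, 0.2038]
tcp_rot: [-1.215, -1.199, 1.2]
contact_force: [0.4, 0.3, -0.5]
finger_gap: 0.0854
clock: 9.15
eef_pos: [0.4278, -0.3545, 0.1437]
tcp_rot: [-1.212, -1.203, 1.201]
contact_force: [0.0, 0.1, -0.4]
finger_gap: 0.0854
t 9.15 pos [ 0.4278 -0.3545  0.1437] yaw 89.45 toolydown [-0.     0.002 -1.   ] gap 0.0854 F [ 0.   0.1 -0.4] j6 -0.83
px [237. 181.] c [ 422.3 -368.3] LxW 62.8 48.7 long axis deg -0.5
px [443. 175.] c [ 422.6 -201.8] LxW 113.3 50.0 long axis deg 25.0
t 9.2 pos [ 0.4283 -0.3543  0.1444] yaw 89.52 toolydown [ 0.     0.001 -1.   ] gap 0.0852 F [ 0.5  0.7 -0.5] j6 -0.83
```

View pics/w8.png

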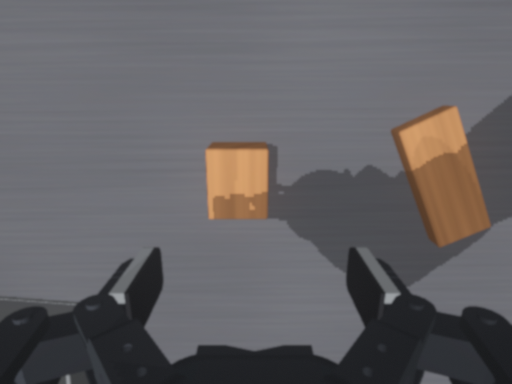

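Run:
```python
from h import *
c=calibration("wrist")
P=np.array([ray(c,p,.04) for p in ((206,150),(268.5,150),(268,218.5),(207.5,218.5))]); print(P.round(4),P.mean(0))
```

```text
[[ 0.3969 -0.3921  0.04  ]
 [ 0.3973 -0.3429  0.04  ]
 [ 0.4553 -0.343   0.04  ]
 [ 0.4548 -0.3939  0.04  ]] [ 0.42607451 -0.3679766   0.04      ]
```

```bash
python3 -m handwheel '[{"dx":-0.022,"dy":-0.136,"dz":-0.3,"ax":0,"ay":0,"az":0,"claw":-1},{"dx":-0.022,"dy":-0.136,"dz":-0.7,"ax":0,"ay":0,"az":0,"claw":-1},{"dx":-0.022,"dy":-0.136,"dz":-0.9,"ax":0,"ay":0,"az":0,"claw":-1}]'
python3 -m handwheel '[{"dx":0,"dy":0,"dz":-0.3,"ax":0,"ay":0,"az":0,"claw":-1},{"dx":0,"dy":0,"dz":-0.48,"ax":0,"ay":0,"az":0,"claw":-1},{"dx":0,"dy":0,"dz":-0.48,"ax":0,"ay":0,"az":0,"claw":1},{"dx":0,"dy":0,"dz":-0.48,"ax":0,"ay":0,"az":0,"claw":1},{"dx":0,"dy":0,"dz":-0.48,"ax":0,"ay":0,"az":0,"claw":1},{"dx":0,"dy":0,"dz":-0.48,"ax":0,"ay":0,"az":0,"claw":1},{"dx":0,"dy":0,"dz":-0.48,"ax":0,"ay":0,"az":0,"claw":1}]'
python3 - <<'E'
from h import *
s=where(); c,im=snap("wrist","pics/w9.png")
E
```

```text
clock: 9.5
eef_pos: [0.4259, -0.3668, 0.0526]
tcp_rot: [-1.211, -1.204, 1.203]
contact_force: [-1.4, 1.1, 0.2]
finger_gap: 0.0851
clock: 10.2
eef_pos: [0.4265, -0.3697, 0.0081]
tcp_rot: [-1.217, -1.204, 1.203]
contact_force: [0.3, 1.6, 6.7]
finger_gap: 0.049
t 10.2 pos [ 0.4265 -0.3697  0.0081] yaw 89.5 toolydown [ 0.003 -0.002 -1.   ] gap 0.049 F [0.3 1.6 6.7] j6 -0.85
```

View pics/w9.png

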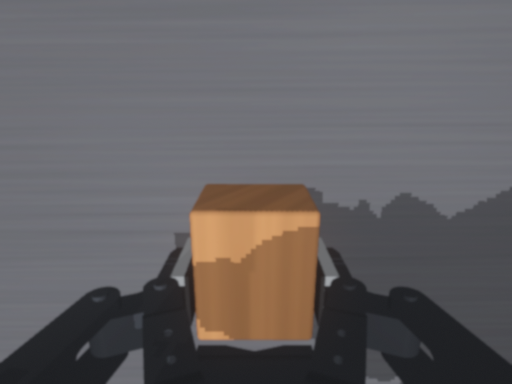

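Run:
```python
from h import *
from scipy.spatial.transform import Rotation as Ro
s=where(); c=calibration("wrist"); R=Ro.from_rotvec(s["tcp_rot"]).as_matrix()
for p in ((192,211),(319,211),(198,338),(313,338)):
  print((R.T@(ray(c,p,.04)-s["eef_pos"])).round(4))
# w7 : middle block near edge / half top far edge, pose known
o=-c["R"].T@c["t"]; tc=R.T@(o-s["eef_pos"]); Rc=c["R"]@R
R7=Ro.from_euler('z',83.86-89.5,degrees=True).as_matrix()@R
c7=dict(c); c7["R"]=Rc@R7.T; o7=np.array([.5814,-.057,.206])+R7@tc; c7["t"]=-c7["R"]@o7
np.set_printoptions(suppress=True)
for p in((361,104),(421,104),(411,177),(354,176),(410,186),(354,183)): print(p,ray(c7,p,.09).round(4))
im=cv2.imread("pics/w7.png"); cv2.imwrite("pics/w7c.png",cv2.resize(im[85:335,290:440],None,fx=4,fy=4,interpolation=cv2.INTER_CUBIC)[:, :600][:600])
cv2.imwrite("pics/w7d.png",cv2.resize(im[200:340,290:440],None,fx=4,fy=4,interpolation=cv2.INTER_CUBIC))
```

```text
t 10.25 pos [ 0.4265 -0.3697  0.0081] yaw 89.5 toolydown [ 0.003 -0.002 -1.   ] gap 0.0492 F [2.5 1.5 6.6] j6 -0.85
[-0.0234 -0.0319  0.0317]
[ 0.0241 -0.032   0.0318]
[-0.0243 -0.0317 -0.0266]
[ 0.0251 -0.0318 -0.0265]
(361, 104) [0.5254 0.0333 0.09  ]
(421, 104) [0.5305 0.0803 0.09  ]
(411, 177) [0.5897 0.0749 0.09  ]
(354, 176) [0.5837 0.027  0.09  ]
(410, 186) [0.5976 0.0743 0.09  ]
(354, 183) [0.5899 0.027  0.09  ]
```

View pics/w7c.png

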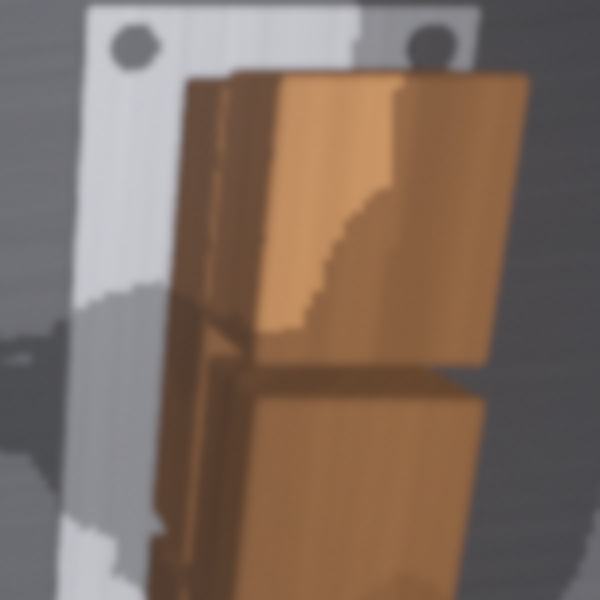

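View pics/w7d.png

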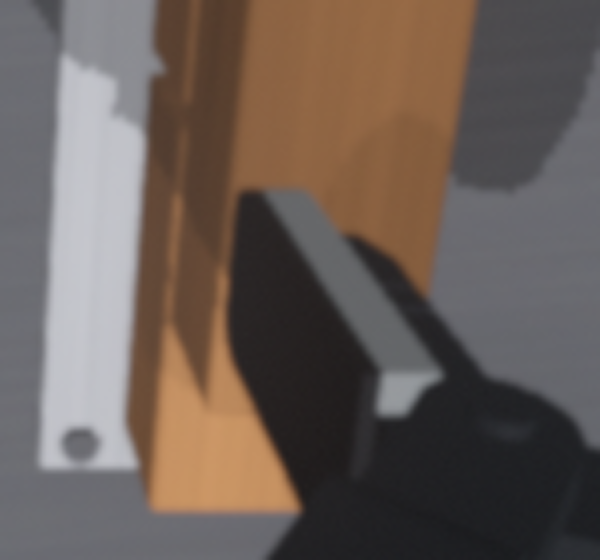

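```bash
python3 -m handwheel '[{"dx":0,"dy":0,"dz":0.3,"ax":0,"ay":0,"az":0,"claw":1},{"dx":0,"dy":0,"dz":0.7,"ax":0,"ay":0,"az":-0.01,"claw":1},{"dx":0,"dy":0,"dz":1,"ax":0,"ay":0,"az":-0.031,"claw":1},{"dx":0.2,"dy":0.25,"dz":1,"ax":0,"ay":0,"az":-0.031,"claw":1}]'
python3 -m handwheel '[{"dx":0.7,"dy":0.9,"dz":0.4,"ax":0,"ay":0,"az":0,"claw":1},{"dx":0.7,"dy":0.9,"dz":0.4,"ax":0,"ay":0,"az":0,"claw":1},{"dx":0.7,"dy":0.9,"dz":0.4,"ax":0,"ay":0,"az":0,"claw":1}]'
python3 -m handwheel '[{"dx":0.8,"dy":1,"dz":0,"ax":0,"ay":0,"az":0,"claw":1},{"dx":0.8,"dy":1,"dz":0,"ax":0,"ay":0,"az":0,"claw":1},{"dx":0.8,"dy":1,"dz":0,"ax":0,"ay":0,"az":0,"claw":1}]'
python3 -m handwheel '[{"dx":0.8,"dy":1,"dz":0,"ax":0,"ay":0,"az":0,"claw":1},{"dx":0.8,"dy":1,"dz":0,"ax":0,"ay":0,"az":0,"claw":1},{"dx":0.8,"dy":1,"dz":0,"ax":0,"ay":0,"az":0,"claw":1}]'
python3 -c "
from h import *
where()"
```

```text
clock: 10.65
eef_pos: [0.4465, -0.3487, 0.1118]
tcp_rot: [-1.271, -1.127, 1.128]
contact_force: [1.1, 0.1, -1.4]
finger_gap: 0.0492
clock: 10.95
eef_pos: [0.5174, -0.2515, 0.1485]
tcp_rot: [-1.259, -1.134, 1.131]
contact_force: [0.2, -0.2, -1.0]
finger_gap: 0.049
clock: 11.25
eef_pos: [0.5969, -0.1511, 0.1469]
tcp_rot: [-1.257, -1.133, 1.131]
contact_force: [-1.3, -0.4, -0.6]
finger_gap: 0.0493
clock: 11.55
eef_pos: [0.6769, -0.0507, 0.1465]
tcp_rot: [-1.257, -1.133, 1.131]
contact_force: [0.9, -0.8, -0.8]
finger_gap: 0.0493
t 11.55 pos [ 0.6769 -0.0507  0.1465] yaw 84.03 toolydown [ 0.001  0.001 -1.   ] gap 0.0493 F [ 0.9 -0.8 -0.8] j6 -0.09
```

```bash
python3 -m handwheel '[{"dx":0.745,"dy":0.85,"dz":0,"ax":0,"ay":0,"az":0,"claw":1},{"dx":0.745,"dy":0.85,"dz":0,"ax":0,"ay":0,"az":0,"claw":1},{"dx":0.745,"dy":0.85,"dz":-0.2,"ax":0,"ay":0,"az":0,"claw":1},{"dx":0.745,"dy":0.85,"dz":-0.4,"ax":0,"ay":0,"az":0,"claw":1},{"dx":0.745,"dy":0.85,"dz":-0.4,"ax":0,"ay":0,"az":0,"claw":1},{"dx":0.745,"dy":0.85,"dz":-0.4,"ax":0,"ay":0,"az":0,"claw":1}]'
python3 -c "
from h import *
where(); snap('wrist','pics/w10.png'); where()"
```

```text
clock: 12.15
eef_pos: [0.7486, 0.0306, 0.1056]
tcp_rot: [-1.256, -1.128, 1.131]
contact_force: [-0.5, 0.1, -0.2]
finger_gap: 0.0494
t 12.15 pos [0.7486 0.0306 0.1056] yaw 83.86 toolydown [-0.002  0.    -1.   ] gap 0.0494 F [-0.5  0.1 -0.2] j6 0.04
t 12.2 pos [0.7493 0.0303 0.1069] yaw 83.84 toolydown [-0. -0. -1.] gap 0.0491 F [ 1.  -0.1 -0.8] j6 0.04
```

View pics/w10.png

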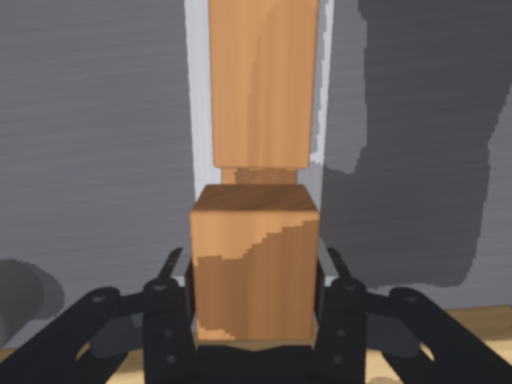

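Run:
```python
from h import *
from scipy.spatial.transform import Rotation as Ro
s=where(); c=calibration("wrist"); R=Ro.from_rotvec(s["tcp_rot"]).as_matrix()
p0=s["eef_pos"]; dz=.1056-p0[2]
o=-c["R"].T@c["t"]; c["t"]=-c["R"]@(o+np.array([.7486,.0306,.1056])-p0); p0=np.array([.7486,.0306,.1056])
for p,z in (((213,165),.09),((309,165),.09),((214,100),.09),((315,100),.09),((192,211),p0[2]+.0319),((319,211),p0[2]+.0319)):
  X=ray(c,p,z); print(p,X.round(4),"tool",(R.T@(X-p0)).round(4))
```

```text
t 12.2 pos [0.7493 0.0303 0.1069] yaw 83.84 toolydown [-0. -0. -1.] gap 0.0491 F [ 1.  -0.1 -0.8] j6 0.04
(213, 165) [0.7078 0.0138 0.09  ] tool [-0.0211  0.0156  0.0387]
(309, 165) [0.7131 0.0626 0.09  ] tool [0.028  0.0156 0.0387]
(214, 100) [0.6763 0.019  0.09  ] tool [-0.0193  0.0156  0.0707]
(315, 100) [0.6815 0.0673 0.09  ] tool [0.0293 0.0156 0.0707]
(192, 211) [0.7146 0.0109 0.1375] tool [-0.0233 -0.0319  0.0317]
(319, 211) [0.7197 0.0582 0.1375] tool [ 0.0243 -0.0319  0.0317]
```

```bash
python3 -m handwheel '[{"dx":0,"dy":0.03,"dz":-0.2,"ax":0,"ay":0,"az":0,"claw":1},{"dx":0,"dy":0.03,"dz":-0.38,"ax":0,"ay":0,"az":0,"claw":1},{"dx":0,"dy":0.03,"dz":-0.45,"ax":0,"ay":0,"az":0,"claw":1},{"dx":0,"dy":0.03,"dz":-0.46,"ax":0,"ay":0,"az":0,"claw":1},{"dx":0,"dy":0.03,"dz":-0.48,"ax":0,"ay":0,"az":0,"claw":1},{"dx":0,"dy":0.03,"dz":-0.49,"ax":0,"ay":0,"az":0,"claw":1},{"dx":0,"dy":0.03,"dz":-0.495,"ax":0,"ay":0,"az":0,"claw":1}]'
python3 -c "
from h import *
where()"
```

```text
clock: 12.9
eef_pos: [0.7504, 0.0339, 0.0582]
tcp_rot: [-1.259, -1.132, 1.129]
contact_force: [-1.4, -0.1, 3.5]
finger_gap: 0.0495
t 12.9 pos [0.7504 0.0339 0.0582] yaw 83.89 toolydown [ 0.002 -0.    -1.   ] gap 0.0495 F [-1.4 -0.1  3.5] j6 0.05
```

```bash
python3 -m handwheel '[{"dx":0,"dy":0,"dz":0,"ax":0,"ay":0,"az":0,"claw":-1},{"dx":0,"dy":0,"dz":0,"ax":0,"ay":0,"az":0,"claw":-1},{"dx":0,"dy":0,"dz":0,"ax":0,"ay":0,"az":0,"claw":-1},{"dx":0,"dy":0,"dz":0.2,"ax":0,"ay":0,"az":0,"claw":-1},{"dx":0,"dy":0,"dz":0.6,"ax":0,"ay":0,"az":0,"claw":-1},{"dx":0,"dy":0,"dz":1,"ax":0,"ay":0,"az":0,"claw":-1}]'
python3 -m handwheel '[{"dx":-0.6,"dy":1,"dz":0.5,"ax":0,"ay":0,"az":0,"claw":-1},{"dx":-0.6,"dy":1,"dz":0.5,"ax":0,"ay":0,"az":0,"claw":-1},{"dx":-0.6,"dy":1,"dz":0.5,"ax":0,"ay":0,"az":0,"claw":-1},{"dx":-0.6,"dy":1,"dz":0.5,"ax":0,"ay":0,"az":0,"claw":-1}]'
python3 - <<'E'
from h import *
where(); c,im=snap("wrist","pics/w11.png"); where()
E
```

```text
clock: 13.5
eef_pos: [0.7488, 0.0342, 0.1567]
tcp_rot: [-1.256, -1.129, 1.132]
contact_force: [1.3, 0.1, 0.6]
finger_gap: 0.0854
clock: 13.9
eef_pos: [0.6888, 0.1378, 0.2102]
tcp_rot: [-1.257, -1.137, 1.131]
contact_force: [-0.3, -0.5, -0.4]
finger_gap: 0.0852
t 13.9 pos [0.6888 0.1378 0.2102] yaw 84.16 toolydown [ 0.004  0.001 -1.   ] gap 0.0852 F [-0.3 -0.5 -0.4] j6 0.18
t 13.95 pos [0.6895 0.136  0.2087] yaw 84.06 toolydown [ 0.003  0.    -1.   ] gap 0.0857 F [-0.4 -0.1  0. ] j6 0.18
```

View pics/w11.png

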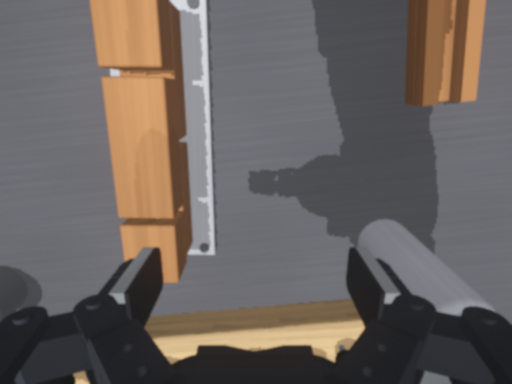

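```bash
python3 -m handwheel '[{"dx":-1,"dy":0.4,"dz":0,"ax":0,"ay":0,"az":0.04,"claw":-1},{"dx":-1,"dy":0.4,"dz":0,"ax":0,"ay":0,"az":0.04,"claw":-1},{"dx":-1,"dy":0.4,"dz":0,"ax":0,"ay":0,"az":0.04,"claw":-1}]'
python3 -m handwheel '[{"dx":-1,"dy":0.3,"dz":0,"ax":0,"ay":0,"az":0.04,"claw":-1},{"dx":-1,"dy":0.3,"dz":0,"ax":0,"ay":0,"az":0.04,"claw":-1},{"dx":-1,"dy":0.3,"dz":0,"ax":0,"ay":0,"az":0.04,"claw":-1},{"dx":-1,"dy":0.3,"dz":0,"ax":0,"ay":0,"az":0.04,"claw":-1},{"dx":-1,"dy":0.3,"dz":0,"ax":0,"ay":0,"az":0.04,"claw":-1}]'
python3 - <<'E'
from h import *
where(); c,im=snap("wrist","pics/w12.png"); rects(c,im); where()
E
```

```text
clock: 14.25
eef_pos: [0.5835, 0.1745, 0.2045]
tcp_rot: [-1.194, -1.218, 1.229]
contact_force: [-0.1, -0.4, -0.5]
finger_gap: 0.0855
clock: 14.75
eef_pos: [0.4916, 0.2036, 0.207]
tcp_rot: [-1.139, -1.316, 1.313]
contact_force: [-0.2, -0.0, -0.3]
finger_gap: 0.0852
t 14.75 pos [0.4916 0.2036 0.207 ] yaw 98.22 toolydown [ 0.002  0.    -1.   ] gap 0.0852 F [-0.2 -0.  -0.3] j6 0.1
px [349. 257.] c [578.1 323.5] LxW 129.8 60.4 long axis deg 0.2
px [ 85. 243.] c [613.1  37.7] LxW 183.9 82.7 long axis deg -6.3
px [244. 123.] c [451.6 187.1] LxW 118.6 48.9 long axis deg 9.0
px [419. 117.] c [422.  350.2] LxW 118.2 62.7 long axis deg -7.5
t 14.8 pos [0.4918 0.2036 0.207 ] yaw 98.2 toolydown [ 0.002  0.    -1.   ] gap 0.0853 F [-0.3 -0.1  0.3] j6 0.1
```

View pics/w12.png

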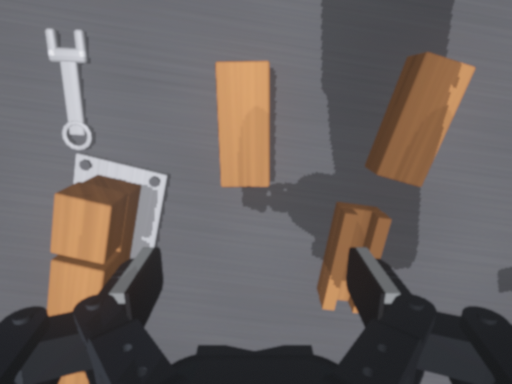

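```bash
python3 -m handwheel '[{"dx":-0.4,"dy":-0.166,"dz":-0.5,"ax":0,"ay":0,"az":0.004,"claw":-1},{"dx":-0.4,"dy":-0.166,"dz":-0.9,"ax":0,"ay":0,"az":0.004,"claw":-1},{"dx":-0.4,"dy":-0.166,"dz":-1,"ax":0,"ay":0,"az":0.004,"claw":-1},{"dx":-0.4,"dy":-0.166,"dz":-1,"ax":0,"ay":0,"az":0.004,"claw":-1},{"dx":-0.4,"dy":-0.166,"dz":-1,"ax":0,"ay":0,"az":0.004,"claw":-1}]'
python3 - <<'E'
from h import *
where(); c,im=snap("wrist","pics/w13.png"); rects(c,im); where()
E
```

```text
clock: 15.3
eef_pos: [0.4516, 0.1873, 0.1073]
tcp_rot: [-1.132, -1.324, 1.323]
contact_force: [0.1, 1.2, -0.6]
finger_gap: 0.0851
t 15.3 pos [0.4516 0.1873 0.1073] yaw 98.94 toolydown [ 0.001  0.    -1.   ] gap 0.0851 F [ 0.1  1.2 -0.6] j6 0.07
px [ 55. 285.] c [547.4  43.8] LxW 109.9 42.4 long axis deg -49.9
px [254. 193.] c [450.2 186.7] LxW 118.9 49.0 long axis deg 9.0
px [475. 193.] c [421.7 345.6] LxW 116.8 73.2 long axis deg -7.3
t 15.35 pos [0.4521 0.1875 0.108 ] yaw 98.96 toolydown [ 0.003  0.001 -1.   ] gap 0.0852 F [ 0.2 -0.5  0.8] j6 0.07
```

View pics/w13.png

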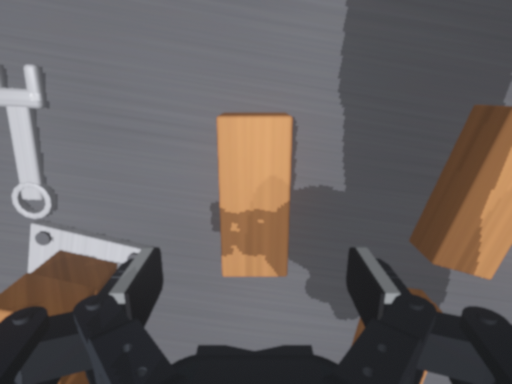

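```bash
python3 -m handwheel '[{"dx":0,"dy":0,"dz":-0.5,"ax":0,"ay":0,"az":0,"claw":-1},{"dx":0,"dy":0,"dz":-0.9,"ax":0,"ay":0,"az":0,"claw":-1},{"dx":0,"dy":0,"dz":-1,"ax":0,"ay":0,"az":0,"claw":-1},{"dx":0,"dy":0,"dz":-1,"ax":0,"ay":0,"az":0,"claw":1},{"dx":0,"dy":0,"dz":-1,"ax":0,"ay":0,"az":0,"claw":1},{"dx":0,"dy":0,"dz":-1,"ax":0,"ay":0,"az":0,"claw":1},{"dx":0,"dy":0,"dz":-1,"ax":0,"ay":0,"az":0,"claw":1},{"dx":0,"dy":0,"dz":-1,"ax":0,"ay":0,"az":0,"claw":1}]'
cat > grip.py <<'E'
from h import *
import sys
from scipy.spatial.transform import Rotation as Ro
s=where(); c,im=snap("wrist",sys.argv[1]); R=Ro.from_rotvec(s["tcp_rot"]).as_matrix()
# near top edge row of held block: colour step down column 256
col=im[:240,246:266].astype(float).mean((1,2)); hue=orange(im)[:,256]
r0=int(np.argmax(hue[:240]>0)); g=np.diff(col); r1=r0+2+int(np.argmax(g[r0+2:r0+45])); print("rows: top of orange",r0,"brightest step",r1+.5, g[r1-1:r1+2].round(1))
print("near top edge in tool",(R.T@(ray(c,(256,r1+1),.04)-s["eef_pos"])).round(4))
E
python3 grip.py pics/w14.png
```

```text
clock: 16.15
eef_pos: [0.4521, 0.1881, 0.0093]
tcp_rot: [-1.134, -1.329, 1.321]
contact_force: [0.3, -0.0, 7.0]
finger_gap: 0.0495
t 16.15 pos [0.4521 0.1881 0.0093] yaw 99.02 toolydown [ 0.005  0.001 -1.   ] gap 0.0495 F [ 0.3 -0.   7. ] j6 0.07
rows: top of orange 125 brightest step 133.5 [15.3 16.9 11.7]
near top edge in tool [ 0.0002 -0.031   0.0602]
```

View pics/w14.png

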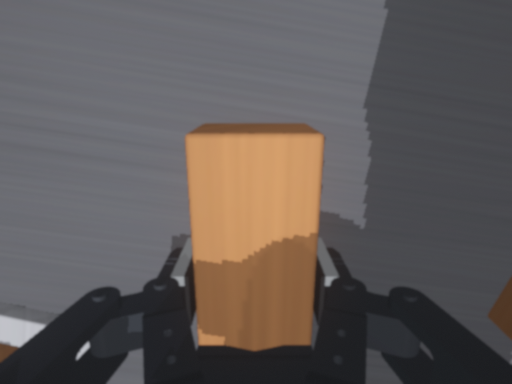

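```bash
python3 -m handwheel '[{"dx":0,"dy":0,"dz":0.3,"ax":0,"ay":0,"az":0,"claw":1},{"dx":0,"dy":0,"dz":0.7,"ax":0,"ay":0,"az":0,"claw":1},{"dx":0,"dy":0,"dz":1,"ax":0,"ay":0,"az":0,"claw":1}]'
python3 -m handwheel '[{"dx":0.2,"dy":-0.2,"dz":0.4,"ax":0,"ay":0,"az":-0.02,"claw":1},{"dx":0.5,"dy":-0.5,"dz":0.8,"ax":0,"ay":0,"az":-0.05,"claw":1},{"dx":0.7,"dy":-0.7,"dz":0.8,"ax":0,"ay":0,"az":-0.084,"claw":1},{"dx":0.7,"dy":-0.7,"dz":0.8,"ax":0,"ay":0,"az":-0.084,"claw":1}]'
python3 -m handwheel '[{"dx":0.33,"dy":-0.33,"dz":0,"ax":0,"ay":0,"az":0,"claw":1},{"dx":0.673,"dy":-0.676,"dz":0,"ax":0,"ay":0,"az":0,"claw":1},{"dx":0.673,"dy":-0.676,"dz":-0.2,"ax":0,"ay":0,"az":0,"claw":1},{"dx":0.673,"dy":-0.676,"dz":-0.3,"ax":0,"ay":0,"az":0,"claw":1},{"dx":0.673,"dy":-0.676,"dz":-0.3,"ax":0,"ay":0,"az":0,"claw":1}]'
python3 -c "
from h import *
where(); snap('wrist','pics/w15.png'); snap('scene','pics/s15.png');where()
im=cv2.imread('pics/s15.png'); cv2.imwrite('pics/s15c.png',cv2.resize(im[140:280,190:390],None,fx=4,fy=4,interpolation=cv2.INTER_CUBIC))"
```

```text
clock: 16.5
eef_pos: [0.4503, 0.1877, 0.1098]
tcp_rot: [-1.132, -1.326, 1.323]
contact_force: [0.7, 0.2, -1.1]
finger_gap: 0.0497
clock: 16.9
eef_pos: [0.5243, 0.1151, 0.1901]
tcp_rot: [-1.266, -1.132, 1.122]
contact_force: [-1.0, 0.1, -1.6]
finger_gap: 0.0491
clock: 17.4
eef_pos: [0.5845, 0.0506, 0.1548]
tcp_rot: [-1.253, -1.127, 1.133]
contact_force: [-0.7, -0.0, -1.4]
finger_gap: 0.0491
t 17.4 pos [0.5845 0.0506 0.1548] yaw 83.93 toolydown [-0.005  0.001 -1.   ] gap 0.0491 F [-0.7 -0.  -1.4] j6 0.06
t 17.5 pos [0.5858 0.0509 0.1569] yaw 83.98 toolydown [-0.001  0.    -1.   ] gap 0.0494 F [ 0.1 -0.7 -1. ] j6 0.06
```

View pics/w15.png

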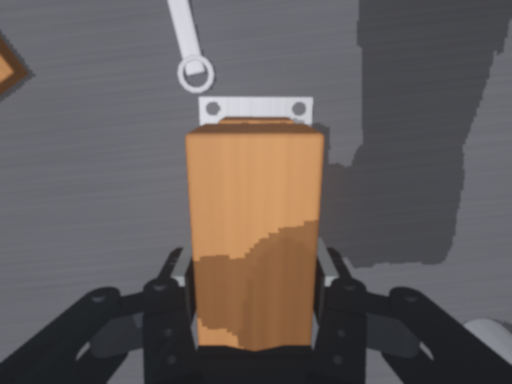

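View pics/s15c.png

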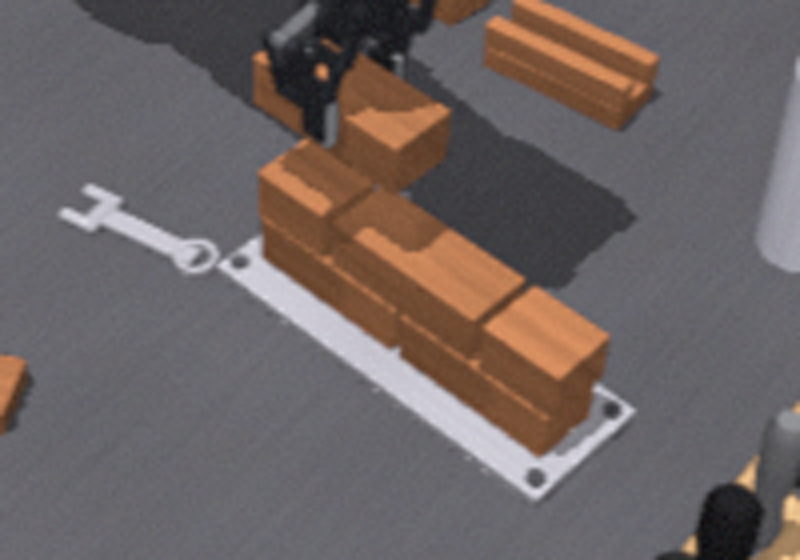

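```bash
python3 -m handwheel '[{"dx":0.034,"dy":-0.004,"dz":-0.25,"ax":0,"ay":0,"az":0,"claw":1},{"dx":0.034,"dy":-0.004,"dz":-0.45,"ax":0,"ay":0,"az":0,"claw":1},{"dx":0.034,"dy":-0.004,"dz":-0.53,"ax":0,"ay":0,"az":0,"claw":1},{"dx":0.034,"dy":-0.004,"dz":-0.55,"ax":0,"ay":0,"az":0,"claw":1},{"dx":0.034,"dy":-0.004,"dz":-0.565,"ax":0,"ay":0,"az":0,"claw":1},{"dx":0.034,"dy":-0.004,"dz":-0.575,"ax":0,"ay":0,"az":0,"claw":1},{"dx":0.034,"dy":-0.004,"dz":-0.585,"ax":0,"ay":0,"az":0,"claw":1}]'
python3 -c "
from h import *
where()"
```

```text
clock: 18.2
eef_pos: [0.591, 0.0495, 0.0993]
tcp_rot: [-1.259, -1.132, 1.13]
contact_force: [-2.1, 0.4, 2.8]
finger_gap: 0.0488
t 18.2 pos [0.591  0.0495 0.0993] yaw 83.9 toolydown [ 0.002 -0.    -1.   ] gap 0.0488 F [-2.1  0.4  2.8] j6 0.05
```

```bash
python3 -m handwheel '[{"dx":0,"dy":0,"dz":0,"ax":0,"ay":0,"az":0,"claw":-1},{"dx":0,"dy":0,"dz":0,"ax":0,"ay":0,"az":0,"claw":-1},{"dx":0,"dy":0,"dz":0,"ax":0,"ay":0,"az":0,"claw":-1},{"dx":0,"dy":0,"dz":0.2,"ax":0,"ay":0,"az":0,"claw":-1},{"dx":0,"dy":0,"dz":0.6,"ax":0,"ay":0,"az":0,"claw":-1},{"dx":0,"dy":0,"dz":1,"ax":0,"ay":0,"az":0,"claw":-1}]'
python3 -m handwheel '[{"dx":-0.4,"dy":1,"dz":0,"ax":0,"ay":0,"az":-0.006,"claw":-1},{"dx":-0.4,"dy":1,"dz":0,"ax":0,"ay":0,"az":-0.006,"claw":-1},{"dx":-0.4,"dy":1,"dz":0,"ax":0,"ay":0,"az":-0.006,"claw":-1}]'
python3 -m handwheel '[{"dx":-0.6,"dy":1,"dz":0,"ax":0,"ay":0,"az":0,"claw":-1},{"dx":-0.6,"dy":1,"dz":0,"ax":0,"ay":0,"az":0,"claw":-1},{"dx":-0.6,"dy":1,"dz":0,"ax":0,"ay":0,"az":0,"claw":-1}]'
python3 -m handwheel '[{"dx":-0.65,"dy":1,"dz":-0.4,"ax":0,"ay":0,"az":0,"claw":-1},{"dx":-0.65,"dy":1,"dz":-0.7,"ax":0,"ay":0,"az":0,"claw":-1},{"dx":-0.65,"dy":1,"dz":-0.7,"ax":0,"ay":0,"az":0,"claw":-1},{"dx":-0.65,"dy":1,"dz":-0.7,"ax":0,"ay":0,"az":0,"claw":-1},{"dx":-0.65,"dy":1,"dz":-0.7,"ax":0,"ay":0,"az":0,"claw":-1}]'
python3 - <<'E'
from h import *
where(); c,im=snap("wrist","pics/w16.png"); rects(c,im); where()
E
```

```text
clock: 18.8
eef_pos: [0.5896, 0.0495, 0.1988]
tcp_rot: [-1.256, -1.129, 1.131]
contact_force: [1.3, 0.2, 0.6]
finger_gap: 0.0854
clock: 19.1
eef_pos: [0.5485, 0.1532, 0.1992]
tcp_rot: [-1.263, -1.12, 1.118]
contact_force: [-0.3, -0.1, -0.3]
finger_gap: 0.0854
clock: 19.4
eef_pos: [0.4881, 0.2521, 0.1985]
tcp_rot: [-1.263, -1.119, 1.119]
contact_force: [0.2, -0.2, 0.2]
finger_gap: 0.0856
clock: 19.9
eef_pos: [0.4251, 0.3494, 0.1278]
tcp_rot: [-1.266, -1.116, 1.119]
contact_force: [0.3, -0.1, 0.1]
finger_gap: 0.0856
t 19.9 pos [0.4251 0.3494 0.1278] yaw 82.89 toolydown [-0.001 -0.001 -1.   ] gap 0.0856 F [ 0.3 -0.1  0.1] j6 0.67
px [249. 316.] c [537.  329.4] LxW 72.7 50.1 long axis deg 0.2
px [265. 182.] c [421.6 358.1] LxW 119.0 48.9 long axis deg -7.6
t 19.95 pos [0.4262 0.3492 0.1287] yaw 82.81 toolydown [ 0.001 -0.    -1.   ] gap 0.086 F [-0.2 -0.8 -0.1] j6 0.67
```

View pics/w16.png

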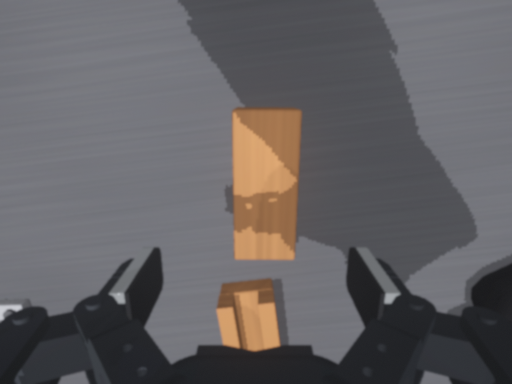

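```bash
python3 -m handwheel '[{"dx":-0.04,"dy":0.089,"dz":-0.3,"ax":0,"ay":0,"az":-0.002,"claw":-1},{"dx":-0.04,"dy":0.089,"dz":-0.7,"ax":0,"ay":0,"az":-0.002,"claw":-1},{"dx":-0.04,"dy":0.089,"dz":-0.8,"ax":0,"ay":0,"az":-0.002,"claw":-1}]'
python3 -m handwheel '[{"dx":0,"dy":0,"dz":-0.3,"ax":0,"ay":0,"az":0,"claw":-1},{"dx":0,"dy":0,"dz":-0.4,"ax":0,"ay":0,"az":0,"claw":-1},{"dx":0,"dy":0,"dz":-0.4,"ax":0,"ay":0,"az":0,"claw":1},{"dx":0,"dy":0,"dz":-0.4,"ax":0,"ay":0,"az":0,"claw":1},{"dx":0,"dy":0,"dz":-0.4,"ax":0,"ay":0,"az":0,"claw":1},{"dx":0,"dy":0,"dz":-0.4,"ax":0,"ay":0,"az":0,"claw":1},{"dx":0,"dy":0,"dz":-0.4,"ax":0,"ay":0,"az":0,"claw":1}]'
python3 grip.py pics/w17.png
```

```text
clock: 20.25
eef_pos: [0.4209, 0.3563, 0.046]
tcp_rot: [-1.269, -1.107, 1.113]
contact_force: [-0.6, -0.8, -0.9]
finger_gap: 0.0856
clock: 20.95
eef_pos: [0.4229, 0.3592, 0.0103]
tcp_rot: [-1.27, -1.115, 1.109]
contact_force: [0.6, 0.0, 6.3]
finger_gap: 0.0493
t 20.95 pos [0.4229 0.3592 0.0103] yaw 82.45 toolydown [ 0.003  0.002 -1.   ] gap 0.0493 F [0.6 0.  6.3] j6 0.69
rows: top of orange 126 brightest step 135.5 [8.1 8.8 6.2]
near top edge in tool [ 0.0007 -0.0299  0.0594]
```

View pics/w17.png

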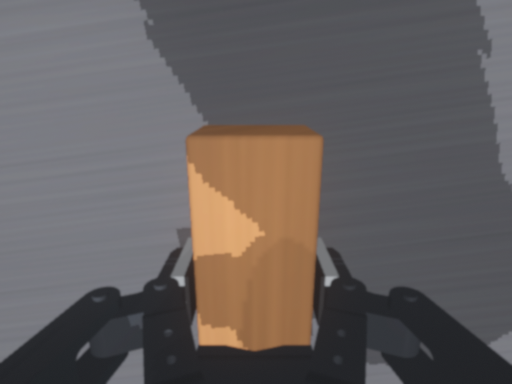

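```bash
python3 -m handwheel '[{"dx":0,"dy":0,"dz":0.3,"ax":0,"ay":0,"az":0,"claw":1},{"dx":0,"dy":0,"dz":0.7,"ax":0,"ay":0,"az":0,"claw":1},{"dx":0,"dy":0,"dz":1,"ax":0,"ay":0,"az":0,"claw":1}]'
python3 -m handwheel '[{"dx":0.2,"dy":-0.2,"dz":0.4,"ax":0,"ay":0,"az":0.008,"claw":1},{"dx":0.5,"dy":-0.5,"dz":0.8,"ax":0,"ay":0,"az":0.008,"claw":1},{"dx":0.8,"dy":-0.9,"dz":0.8,"ax":0,"ay":0,"az":0.008,"claw":1}]'
python3 -m handwheel '[{"dx":0.4,"dy":-0.45,"dz":0,"ax":0,"ay":0,"az":0,"claw":1},{"dx":0.8,"dy":-0.9,"dz":0,"ax":0,"ay":0,"az":0,"claw":1},{"dx":0.8,"dy":-0.9,"dz":0,"ax":0,"ay":0,"az":0,"claw":1}]'
python3 -m handwheel '[{"dx":0.4,"dy":-0.45,"dz":0,"ax":0,"ay":0,"az":0,"claw":1},{"dx":0.8,"dy":-0.9,"dz":0,"ax":0,"ay":0,"az":0,"claw":1},{"dx":0.8,"dy":-0.9,"dz":0,"ax":0,"ay":0,"az":0,"claw":1}]'
python3 -c "
from h import *
where()"
```

```text
clock: 21.3
eef_pos: [0.4214, 0.3586, 0.1105]
tcp_rot: [-1.269, -1.113, 1.111]
contact_force: [1.1, 0.3, -2.2]
finger_gap: 0.0494
clock: 21.6
eef_pos: [0.5, 0.275, 0.1934]
tcp_rot: [-1.259, -1.141, 1.126]
contact_force: [1.0, 1.0, -1.5]
finger_gap: 0.049
clock: 21.9
eef_pos: [0.5801, 0.18, 0.188]
tcp_rot: [-1.261, -1.129, 1.127]
contact_force: [0.3, 0.8, -1.2]
finger_gap: 0.0492
clock: 22.2
eef_pos: [0.6597, 0.0901, 0.1873]
tcp_rot: [-1.26, -1.128, 1.128]
contact_force: [-0.4, -0.0, -2.2]
finger_gap: 0.049
t 22.2 pos [0.6597 0.0901 0.1873] yaw 83.73 toolydown [ 0.001 -0.001 -1.   ] gap 0.049 F [-0.4 -0.  -2.2] j6 0.13
```

```bash
python3 -m handwheel '[{"dx":0.3,"dy":-0.3,"dz":0,"ax":0,"ay":0,"az":0.001,"claw":1},{"dx":0.555,"dy":-0.525,"dz":0,"ax":0,"ay":0,"az":0.001,"claw":1},{"dx":0.555,"dy":-0.525,"dz":0,"ax":0,"ay":0,"az":0.001,"claw":1},{"dx":0.555,"dy":-0.525,"dz":-0.25,"ax":0,"ay":0,"az":0.001,"claw":1},{"dx":0.555,"dy":-0.525,"dz":-0.35,"ax":0,"ay":0,"az":0.001,"claw":1},{"dx":0.555,"dy":-0.525,"dz":-0.35,"ax":0,"ay":0,"az":0.001,"claw":1},{"dx":0.555,"dy":-0.525,"dz":-0.35,"ax":0,"ay":0,"az":0.001,"claw":1}]'
python3 - <<'E'
from h import *
from scipy.spatial.transform import Rotation as Ro
s=where(); c,im=snap('wrist','pics/w18.png'); 
np.savez('pose18.npz',p=s["eef_pos"],r=s["tcp_rot"],R=c["R"],t=c["t"]); where()
E
```

```text
clock: 22.9
eef_pos: [0.7124, 0.0417, 0.153]
tcp_rot: [-1.255, -1.133, 1.134]
contact_force: [-0.1, -0.1, -0.5]
finger_gap: 0.0491
t 22.9 pos [0.7124 0.0417 0.153 ] yaw 84.13 toolydown [-0.001  0.    -1.   ] gap 0.0491 F [-0.1 -0.1 -0.5] j6 0.05
t 22.95 pos [0.713  0.0416 0.1537] yaw 84.12 toolydown [ 0.001  0.    -1.   ] gap 0.0487 F [ 0.6  0.3 -1.1] j6 0.05
```

View pics/w18.png

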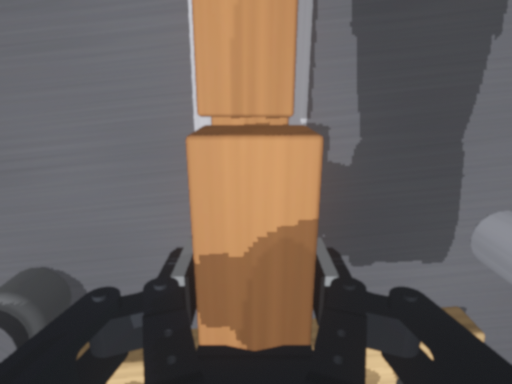

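Run:
```python
from h import *
from scipy.spatial.transform import Rotation as Ro
d=np.load('pose18.npz'); c=calibration('wrist'); c["R"]=d["R"];c["t"]=d["t"]; R=Ro.from_rotvec(d["r"]).as_matrix(); p0=d["p"]
for p,z in(((197,115),.13),((294,115),.13),((188,136),p0[2]+.0299),((321,136),p0[2]+.0299)):
  X=ray(c,p,z); print(X.round(4),(R.T@(X-p0)).round(4))
```

```text
[0.6465 0.0191 0.13  ] [-0.0292  0.023   0.0632]
[0.6516 0.0684 0.13  ] [0.0203 0.023  0.0632]
[0.651  0.0244 0.1829] [-0.0235 -0.0299  0.0594]
[0.6558 0.0713 0.1829] [ 0.0237 -0.0299  0.0594]
```

```bash
python3 -m handwheel '[{"dx":0.028,"dy":-0.048,"dz":-0.1,"ax":0,"ay":0,"az":-0.001,"claw":1},{"dx":0.028,"dy":-0.048,"dz":-0.25,"ax":0,"ay":0,"az":-0.001,"claw":1},{"dx":0.028,"dy":-0.048,"dz":-0.42,"ax":0,"ay":0,"az":-0.001,"claw":1},{"dx":0.028,"dy":-0.048,"dz":-0.49,"ax":0,"ay":0,"az":-0.001,"claw":1},{"dx":0.028,"dy":-0.048,"dz":-0.51,"ax":0,"ay":0,"az":-0.001,"claw":1},{"dx":0.028,"dy":-0.048,"dz":-0.525,"ax":0,"ay":0,"az":-0.001,"claw":1},{"dx":0.028,"dy":-0.048,"dz":-0.535,"ax":0,"ay":0,"az":-0.001,"claw":1},{"dx":0.028,"dy":-0.048,"dz":-0.54,"ax":0,"ay":0,"az":-0.001,"claw":1}]'
python3 -c "
from h import *
where()"
```

```text
clock: 23.75
eef_pos: [0.7164, 0.036, 0.1004]
tcp_rot: [-1.259, -1.132, 1.129]
contact_force: [-2.9, -0.2, 5.9]
finger_gap: 0.0491
t 23.75 pos [0.7164 0.036  0.1004] yaw 83.89 toolydown [ 0.002 -0.    -1.   ] gap 0.0491 F [-2.9 -0.2  5.9] j6 0.05
```

Contact at the predicted height. Release, lift and back off to the side to look.

```bash
python3 -m handwheel '[{"dx":0,"dy":0,"dz":0,"ax":0,"ay":0,"az":0,"claw":-1},{"dx":0,"dy":0,"dz":0,"ax":0,"ay":0,"az":0,"claw":-1},{"dx":0,"dy":0,"dz":0,"ax":0,"ay":0,"az":0,"claw":-1},{"dx":0,"dy":0,"dz":0.2,"ax":0,"ay":0,"az":0,"claw":-1},{"dx":0,"dy":0,"dz":0.6,"ax":0,"ay":0,"az":0,"claw":-1},{"dx":0,"dy":0,"dz":1,"ax":0,"ay":0,"az":0,"claw":-1}]'
python3 -m handwheel '[{"dx":-0.3,"dy":1,"dz":0.6,"ax":0,"ay":0,"az":0,"claw":-1},{"dx":-0.3,"dy":1,"dz":0.6,"ax":0,"ay":0,"az":0,"claw":-1},{"dx":-0.3,"dy":1,"dz":0.6,"ax":0,"ay":0,"az":0,"claw":-1},{"dx":-0.3,"dy":1,"dz":0.6,"ax":0,"ay":0,"az":0,"claw":-1},{"dx":-0.3,"dy":1,"dz":0.6,"ax":0,"ay":0,"az":0,"claw":-1}]'
python3 - <<'E'
from h import *
where(); c,im=snap("wrist","pics/w19.png"); np.savez('pose19.npz',R=c["R"],t=c["t"]); snap("scene","pics/s19.png"); snap("top","pics/t19.png"); where()
im=cv2.imread("pics/s19.png"); cv2.imwrite("pics/s19c.png",cv2.resize(im[130:280,190:390],None,fx=4,fy=4,interpolation=cv2.INTER_CUBIC))
im=cv2.imread("pics/w19.png"); cv2.imwrite("pics/w19c.png",cv2.resize(im[0:300,50:250],None,fx=2,fy=2,interpolation=cv2.INTER_CUBIC))
E
```

```text
clock: 24.35
eef_pos: [0.7151, 0.0361, 0.1987]
tcp_rot: [-1.256, -1.129, 1.131]
contact_force: [0.4, 0.0, 0.0]
finger_gap: 0.0857
clock: 24.85
eef_pos: [0.6859, 0.136, 0.2582]
tcp_rot: [-1.258, -1.131, 1.131]
contact_force: [-0.3, -0.1, -0.8]
finger_gap: 0.0854
t 24.85 pos [0.6859 0.136  0.2582] yaw 83.94 toolydown [-0.    -0.001 -1.   ] gap 0.0854 F [-0.3 -0.1 -0.8] j6 0.19
t 25.0 pos [0.6857 0.1346 0.2569] yaw 83.8 toolydown [-0.003 -0.    -1.   ] gap 0.0856 F [-0.2  0.1 -0.4] j6 0.19
```

View pics/w19.png

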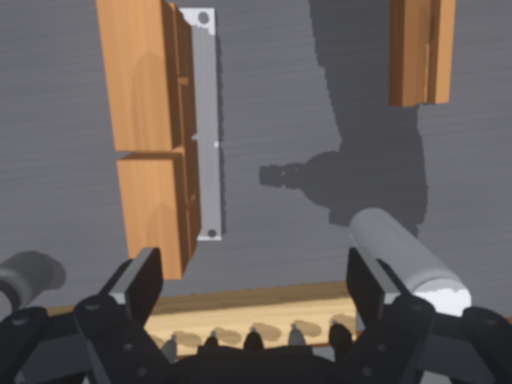

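View pics/s19c.png

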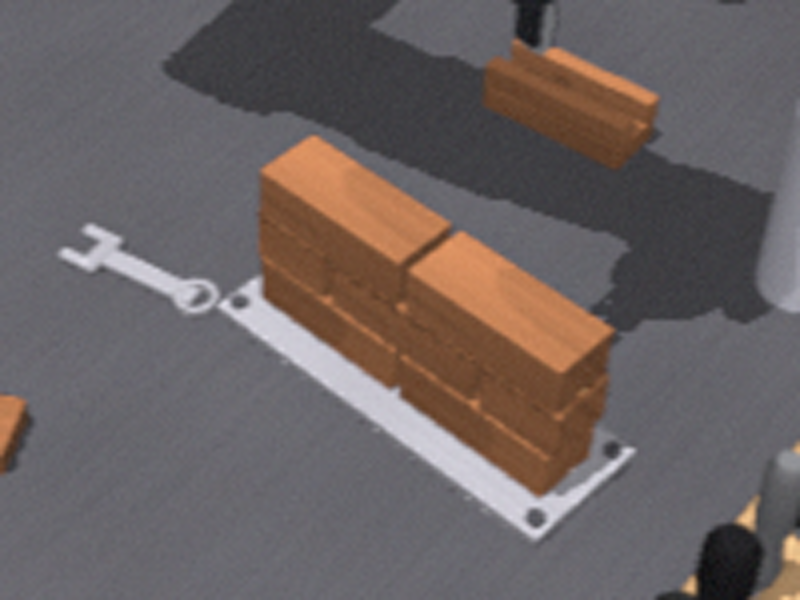

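View pics/t19.png

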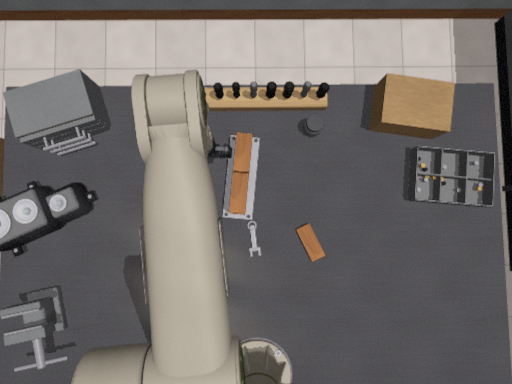

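Run:
```python
from h import *
d=np.load('pose19.npz'); c=calibration('wrist'); c["R"]=d["R"];c["t"]=d["t"]
S=[ray(c,p,.01)[:2] for p in((203,18),(212,234))]; print(np.round(S,4))
ctr=np.mean(S+[np.array([.519,.0216]),np.array([.7793,-.0067])],axis=0); print("crib centre from 4 screws",ctr)
u=S[1]-S[0]; u/=np.linalg.norm(u); n=np.array([-u[1],u[0]]); print(np.degrees(np.arctan2(u[1],u[0])))
for p in((114,149),(174,151),(119,158),(182,155)):
  x=ray(c,p,.13)[:2]-ctr; print(p,"along(away)",(x@u).round(4),"across",(x@n).round(4))
```

```text
[[0.5276 0.0957]
 [0.7874 0.0677]]
crib centre from 4 screws [0.65330816 0.04457989]
-6.155667009930312
(114, 149) along(away) -0.005 across -0.0265
(174, 151) along(away) -0.0034 across 0.0251
(119, 158) along(away) 0.0028 across -0.0232
(182, 155) along(away) 0.0001 across 0.0317
```

View pics/w19c.png

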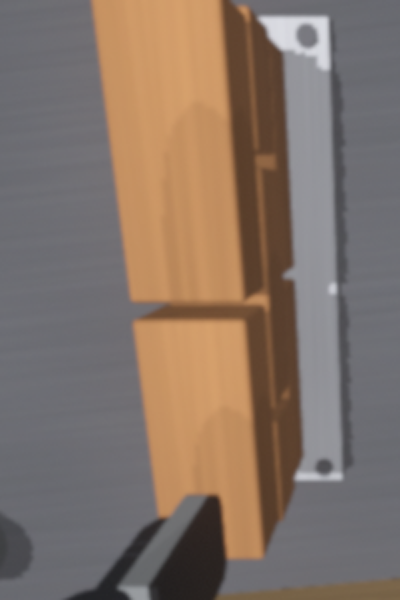

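Run:
```python
from h import *
from plant import order
where(); print(order.close_job())
```

```text
t 25.0 pos [0.6857 0.1346 0.2569] yaw 83.8 toolydown [-0.003 -0.    -1.   ] gap 0.0856 F [-0.2  0.1 -0.4] j6 0.19
the job is handed in; nothing more can be done
None
```

The crib is built and handed in at 25.0 s. A whole block is in the middle and the half block at the open end of the second course, with the other two whole blocks on top as the third course.

- **Setting down:** each block was gripped across its 50 mm width and lowered until it touched within about 0.2 mm of the expected height, then released. The heights are from contact; I did not measure them again afterwards.
- **Last pictures:** all three courses are in line. The third-course joint is centred on the crib to about 2 mm. The joints measure about 6–8 mm, a little wider than the 6 mm asked for but inside the tolerances.
- **Crib position:** two wrist views agreed to about 1.5 mm; an early estimate from the top camera was about 3 mm off, so I used the wrist views.
- **Bystanders:** the packer, grooved block and wrench look unmoved in the pictures; I did not measure them at the end.
- **Robot:** it ended clear of everything, with no contact force showing.

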